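# Glaze the apple tartlets

## Robot

A 6-joint arm with a two-finger parallel gripper is mounted at the origin on the work surface. World frame = base frame: x ahead of the robot, y to its left, z up, the work surface at z = 0. Lengths are in m, angles in rad, forces in N, time in s.
With the tool pointing down it reaches from about 0.35 to 0.975 m from the base axis. Payload 4.9 kg.
Tool frame: the origin (TCP) lies at the very end of the fingers, on their centre line; the grasp point (between the pads) lies 19 mm behind it; z points along the fingers, y is the line along which they close (so a half turn about z gives the same grasp; the last joint's range is limited). The gripper opens to 85 mm and grips with 20 to 120 N. Pads are 22 mm wide; open, the fingers measure 114 mm over their backs; the gripper's body (76 mm by 85 mm) begins 54 mm behind the grasp point. The pads swing forward as they close: fully open they stand 13 mm farther back than shut.
Start: joints at [1.089, 0.053, 1.613, -0, 1.476, -0.119], TCP at [0.222, 0.584, 0.231] pointing down, gripper open.
Joint ranges: [-3.01, 3.01], [-1.01, 2.22], [0.06, 2.58], [-1.02, 4.17], [0.09, 2.62], [-3.14, 3.14]. Speed limits (rad/s): [2.57, 2.57, 3.14, 3.14, 3.14, 3.14].

## Interface

Orientations are given as a unit quaternion [w, x, y, z].
In Python, from plant import manip gives the robot as it stands.
- The arm moves only by the tool send_rows, never from a script. Its argument "increments" is a list of rows, each an object of numbers: "claw": the closure, from -1 (fully open) to 1 (shut); "dx", "dy", "dz": the shift along the tool's x, y, z in units of 0.5 m (1.0 is 0.5 m); "yaw": the turn about the tool's z in units of 1.5 rad (1.0 is 1.5 rad). A call has 1 to 20 rows; each row is the pose to reach, as a shift and turn from the pose commanded when the call began, along the tool's axes at that moment; what a row does not reach only later rows make up. A row lasts 1/8 s, in which the tool goes at most 62.5 mm and 10.7 degrees, less where a joint would pass 70% of its speed; a pose out of reach is approached as far as the arm can. A call with a number of a shift or a turn outside -1 to 1 is refused whole. A call with a gripper value outside its range is refused whole. The fingers move at their own pace and stop on an object; the grip force is fixed at half the most. Time passes only in rows, so rows that repeat a pose let the fingers close. It gives the time, the measured TCP pose, the force, the opening and the grip force at its end, in the units of the state.
- manip.state(): the state, without advancing time (a new reading comes with each control period).
- manip.grab_frame(name): name is "side" or "top" or "wrist"; returns the picture (480x640x3 uint8, red, green, blue); there is no depth.
- manip.camera_params(name): a dict with "camera_matrix" (3x3 intrinsics, pixels), "extrinsics" (4x4, takes a point from world to camera coordinates); the wrist camera has in their place "tool_from_camera" (4x4, takes a point from camera to tool coordinates, whose origin is the TCP and whose axes are the flange's). Camera axes: x right, y down, z forward; pixel columns grow to the right and rows downward; lengths in m; the calibration is good to about 2 mm. The wrist camera is an equidistant fisheye: a pixel r from the principal point sees the ray r / f radians off the axis. A picture is of the moment at which its call begins: read the wrist's pose just before it. camera_params takes no time and is no camera call.
- manip.job_done(): hands the job in; it is judged then, once.
The state is a dict: "time": time; "joint_pos": joint angles; "joint_vel": joint speeds; "joint_efforts": joint torques, N m; "tool_pos": TCP position; "tool_rot": TCP orientation; "contact_force": force on the tool from outside, world axes, zero at the start; "ft_torque": the same for the moment, N m; "gripper_width": opening from 0.0 (shut) to 1.0 (fully open); "grasp_force": force on a finger pad.
Only numpy, scipy, OpenCV 4.12 (cv2) and the standard library are available. Lean on these libraries where they do the work, as an engineer would, in place of code of your own. Each camera call takes 0.05 s, during which the arm holds its last target. There are 200 camera calls.

## Task

Lay all the tartlets from the baking sheet flat in the glazing tray, side by side, and with all of them in it press the glaze can's nozzle cap right down and let it spring back. Then set the round tartlets on the slate and the oblong ones on the wooden board, flat and let go. The crusts break easily, so grip them gently, do not ram the nozzle, and leave the apple, bowl and tins where they are.

Things in the scene. Friction and masses are not known exactly. Their poses are not given: they have to be found in the camera images.
- round0: Round baked apple tartlet, solid: fluted golden crust 62 mm across, 24 mm high, filled almost to the rim, about 70 g. Origin at the centre of its underside, z up. Starts upright on the baking sheet; may be absent. Breaks if the gripper's contact forces on it add up to more than 90 N (two pads together, so about 45 N a pad): grip near the gripper's lightest.
- round1: Round baked apple tartlet, solid: fluted golden crust 62 mm across, 24 mm high, filled almost to the rim, about 70 g. Origin at the centre of its underside, z up. Starts upright on the baking sheet; may be absent. Breaks if the gripper's contact forces on it add up to more than 90 N (two pads together, so about 45 N a pad): grip near the gripper's lightest.
- round2: Round baked apple tartlet, solid: fluted golden crust 62 mm across, 24 mm high, filled almost to the rim, about 70 g. Origin at the centre of its underside, z up. Starts upright on the baking sheet; may be absent. Breaks if the gripper's contact forces on it add up to more than 90 N (two pads together, so about 45 N a pad): grip near the gripper's lightest.
- oblong0: Oblong baked apple tartlet, solid: golden crust 84 mm long (its x axis), 34 mm wide (its y axis), 24 mm high, filled almost to the rim, about 75 g. Origin at the centre of its underside, z up. Starts upright on the baking sheet; may be absent. Breaks if the gripper's contact forces on it add up to more than 90 N (two pads together, so about 45 N a pad): grip near the gripper's lightest.
- oblong1: Oblong baked apple tartlet, solid: golden crust 84 mm long (its x axis), 34 mm wide (its y axis), 24 mm high, filled almost to the rim, about 75 g. Origin at the centre of its underside, z up. Starts upright on the baking sheet; may be absent. Breaks if the gripper's contact forces on it add up to more than 90 N (two pads together, so about 45 N a pad): grip near the gripper's lightest.
- sheet: Dark steel baking sheet with pale baking paper, flat, fixed, 280 x 280 mm, 4 mm thick, no rim; the tartlets start on it. Origin at the centre of its underside, on the worktop. It lies to one side of the robot, the glazing tray to the other; which side varies.
- tray: Glazing tray, fixed: bare aluminium, inside 200 mm (its x) by 240 mm (its y), floor 3 mm above the worktop, rim 4 mm thick and 5 mm above the floor. Origin at its middle, at worktop height. Holds four tartlets flat, e.g. centred 47 mm either way in x and 60 mm in y. Tray and can break if the gripper pushes on them with more than 40 N.
- nozzle_top (a point): Centre of the top of the grey sprung nozzle cap, a disc 26 mm across, 161 mm above the worktop when up; it moves down with the cap. The cap sits on a white glaze spray can, 52 mm across, shoulder 130 mm high, standing fixed just outside the tray's far rim, its axis 155 mm from the tray's origin along the tray's +x.
- nozzle (a joint): Travel of the nozzle cap, m: 0 up, 0.008 fully down. Sprung: starts to move at about 2 N, fully down at about 7 N, returns by itself. It sprays beyond 0.006.
- slate: Dark grey slate serving slab, flat, fixed, 250 mm (its x) by 115 mm (its y), 6 mm thick; for the round tartlets, in one row. Origin at the centre of its underside. Lies in the middle, next to the wooden board; which of the two is left varies.
- wood_board: Pale wooden serving board, flat, fixed, 250 mm (its x) by 115 mm (its y), 6 mm thick; for the oblong tartlets, in one row, long side along the board. Origin at the centre of its underside.
- apple: Red apple, 72 mm across, 66 mm high, beyond the work. Origin at its underside. Leave alone.
- bowl: Glass bowl of crumble, 110 mm across, 42 mm high, beyond the work. Origin at its underside. Leave alone.
- tins: Small stack of fluted tart tins, 96 mm across, 36 mm high, beyond the work. Origin at its underside. Leave alone.

How it is judged:
By the outcome, as a careful person would: the job done as asked, in the order asked, and still so for the second after the job is handed in, with the robot touching nothing.
Of round0, round1, round2, oblong0, oblong1 only 3 to 4 are there at a start; the rules pass over those that are not, and their reading is None.
At some moment in a run one of round0, round1, round2, oblong0, oblong1 may be knocked a few centimetres aside while the robot is not near it.
Once in a run the grip may slacken for a moment while it holds something.
It also fails if it takes over 210 s, if anything falls off the work surface, if the arm or the gripper's body presses on something with over 40 N, if the wrist force passes 120 N, or if a joint passes its speed limit or range.

## Working session

There is one attempt and no reset: what is moved stays moved. The work goes in short steps, Python scripts to look and compute and a tool call to move; the robot and the scene stay as the last step left them, time stands still between calls to the robot, and variables do not carry over. Pictures are saved under pics/ and viewed, at most 14 in all, crops included, and the job is handed in when it is done.

Besides the shell and the picture viewer there is one more tool, called after "Emit:" in YAML: its name, and indented under it one key for each argument. send_rows: Moves the arm, as the interface text tells. Shifts and turns lie within -1 to 1; 1 stands for 0.5 m of shift or 1.5 rad of turn. Its arguments: {"type":"object","properties":{"increments":{"type":"array","items":{"type":"object","properties":{"claw":{"type":"number"},"dx":{"type":"number"},"dy":{"type":"number"},"dz":{"type":"number"},"yaw":{"type":"number"}}}}},"required":["increments"]}

```bash
mkdir -p pics; ls; cat > h.py <<'E'
import numpy as np, cv2
from plant import manip
def save(n,f):
    im=manip.grab_frame(n); cv2.imwrite('pics/'+f,im[:,:,::-1]); return im
def ray(n,u,v):
    p=manip.camera_params(n); K=np.array(p['camera_matrix']);E=np.array(p['extrinsics'])
    d=np.linalg.inv(K)@[u,v,1]; R=E[:3,:3]; return -R.T@E[:3,3], R.T@d
def plane(n,u,v,z):
    o,d=ray(n,u,v); return o+d*(z-o[2])/d[2]
def proj(n,P):
    p=manip.camera_params(n); K=np.array(p['camera_matrix']);E=np.array(p['extrinsics'])
    q=K@(E[:3,:3]@np.array(P)+E[:3,3]); return q[:2]/q[2]
E
python3 - <<'E'
from h import *
s=manip.state(); print(s)
for n in('top','side'):
    save(n,n+'0.png'); p=manip.camera_params(n); print(n,np.round(p['camera_matrix'],1).tolist(),np.round(p['extrinsics'],3).tolist())
p=manip.camera_params('wrist'); print({k:np.round(v,3).tolist() if not isinstance(v,str) else v for k,v in p.items()})
E
```

```text
pics
{'time': 0.0, 'joint_pos': array([ 1.08899086e+00,  5.33646011e-02,  1.61428896e+00, -8.53357638e-06,
        1.47600608e+00, -1.18975513e-01]), 'joint_vel': array([-0.00134613,  0.00111859, -0.00047983,  0.00065029, -0.00257495,
       -0.00217942]), 'joint_efforts': array([-1.50266591e-03, -3.93675578e+01, -3.70175171e+01, -1.98447301e-04,
        7.03208192e-03,  3.59256358e-07]), 'tool_pos': array([0.22152269, 0.5837589 , 0.23006124]), 'tool_rot': array([-3.01746795e-04,  1.80421010e-01,  9.83588934e-01, -9.88471734e-04]), 'contact_force': array([ 0.30295604, -0.2241473 ,  0.38179171]), 'ft_torque': array([ 0.02136063, -0.04401953, -0.05801958]), 'grasp_force': 0.0, 'gripper_width': 1.00168641654252}
top [[570.0, 0.0, 316.6], [0.0, 570.0, 245.4], [0.0, 0.0, 1.0]] [[0.011, -1.0, 0.002, -0.025], [-0.984, -0.011, -0.178, 0.581], [0.178, -0.0, -0.984, 1.394], [0.0, 0.0, 0.0, 1.0]]
side [[493.4, 0.0, 318.9], [0.0, 493.4, 228.1], [0.0, 0.0, 1.0]] [[0.67, -0.742, -0.015, -0.371], [-0.481, -0.419, -0.77, 0.374], [0.565, 0.523, -0.638, 0.768], [0.0, 0.0, 0.0, 1.0]]
{'camera_matrix': [[371.648, 0.0, 319.044], [0.0, 371.648, 246.969], [0.0, 0.0, 1.0]], 'tool_from_camera': [[0.0, -0.952, -0.307, 0.078], [1.0, 0.0, -0.0, -0.0], [0.0, -0.307, 0.952, -0.142], [0.0, 0.0, 0.0, 1.0]]}
```

View pics/top0.png

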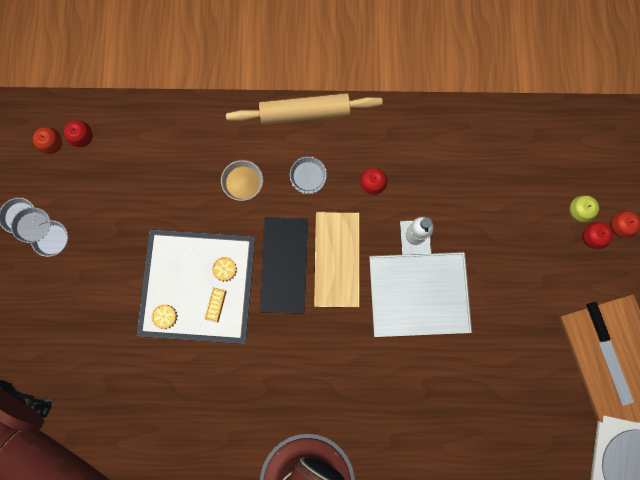

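View pics/side0.png

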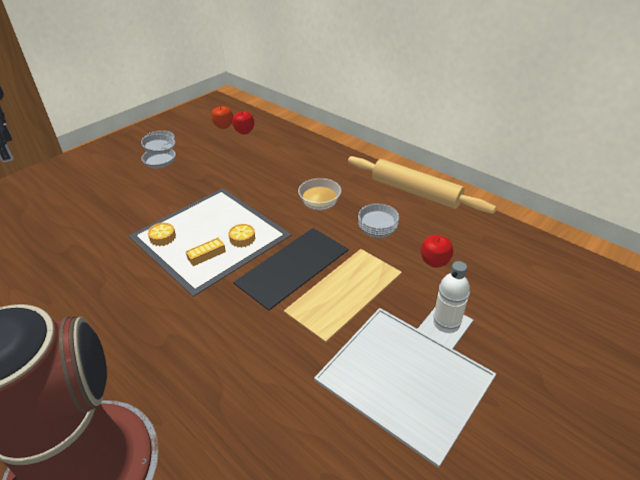

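The top view shows two rounds at about (224,269) and (164,316) and one oblong at (215,305). The slate is at (284,265), the board at (337,259), the tray at (420,294) and the can cap at (424,226). The side view shows the same three tartlets.

```bash
cat >> h.py <<'E'
def blobs(n,im,lo,hi,amin,box=None):
    hsv=cv2.cvtColor(im,cv2.COLOR_RGB2HSV); m=cv2.inRange(hsv,np.array(lo),np.array(hi))
    if box: k=np.zeros_like(m); k[box[1]:box[3],box[0]:box[2]]=1; m=m*k
    m=cv2.morphologyEx(m,cv2.MORPH_CLOSE,np.ones((3,3),np.uint8))
    cs,_=cv2.findContours(m,cv2.RETR_EXTERNAL,cv2.CHAIN_APPROX_NONE)
    return [c for c in cs if cv2.contourArea(c)>amin]
def worldrect(n,c,z):
    w=np.array([plane(n,*p,z)[:2] for p in c[:,0,:]])
    (x,y),(a,b),t=cv2.minAreaRect((w*1000).astype(np.float32))
    if b>a: a,b,t=b,a,t+90   # t: direction of the long side
    return np.round([x,y,a,b,(t+90)%180-90],1)
def tri(P):  # list of (o,d)
    A=sum(np.eye(3)-np.outer(d,d)/(d@d) for o,d in P); b=sum((np.eye(3)-np.outer(d,d)/(d@d))@o for o,d in P)
    return np.linalg.solve(A,b)
E
python3 - <<'E'
from h import *
T=cv2.imread('pics/top0.png')[:,:,::-1].copy(); S=cv2.imread('pics/side0.png')[:,:,::-1].copy()
ct=blobs('top',T,(12,90,120),(32,255,255),100,(140,232,252,340)); cs=blobs('side',S,(10,90,90),(32,255,255),100,(130,195,290,285))
ctr=lambda c:c[:,0,:].mean(0)
for c in ct:
    print('T',ctr(c),cv2.contourArea(c),worldrect('top',c,.024))
for c in cs: 
    x,y,w,h=cv2.boundingRect(c); print('S',ctr(c),cv2.contourArea(c),(x,y,w,h),worldrect('side',c,.02))
hsvT=cv2.cvtColor(T,cv2.COLOR_RGB2HSV)
for q in [(284,265),(337,259),(420,294),(424,226),(245,300),(200,250),(300,250),(365,250)]: print(q,hsvT[q[1],q[0]])
for nm,lo,hi,b,z in [('slate',(0,0,0),(180,90,60),(256,212,311,318),.006),('board',(10,30,150),(35,180,255),(311,205,364,312),.006),('tray',(0,0,120),(180,45,255),(364,252,478,342),.008),('paper',(0,0,150),(180,40,255),(136,228,258,346),.004)]:
    for c in blobs('top',T,lo,hi,1500,b): print(nm,worldrect('top',c,z),cv2.boundingRect(c))
for nm,lo,hi,b,z in [('board',(10,30,150),(35,180,255),(280,245,405,340),.006),('tray',(0,0,120),(180,45,255),(312,306,498,468),.008),('slate',(0,0,0),(180,100,70),(228,225,352,310),.006)]:
    for c in blobs('side',S,lo,hi,1500,b): print('side',nm,worldrect('side',c,z),cv2.boundingRect(c))
big=np.hstack([cv2.resize(T[200:270,380:460],None,fx=5,fy=5),cv2.resize(S[255:325,420:500],None,fx=5,fy=5)])
cv2.imwrite('pics/cap.png',big[:,:,::-1])
R=cv2.Rodrigues
from scipy.spatial.transform import Rotation as Ro
q=manip.state()['tool_rot']; print(np.round(Ro.from_quat(np.r_[q[1:],q[0]]).as_matrix(),3))
E
```

```text
T [163.77464789 316.07042254] 439.5 [400.  367.3  61.   60.7 -55.1]
T [215.         304.49425287] 385.5 [431.2 238.   82.3  36.1 -12.5]
T [224.05970149 268.65671642] 410.5 [523.1 218.9  60.1  58.9  58.2]
S [205.08888889 251.2       ] 563.0 (186, 238, 39, 28) [431.3 236.6  87.8  56.2 -12.6]
S [146.67361111 268.91666667] 1114.0 (130, 238, 50, 47) [298.6 303.5 212.5  73.9  86.5]
S [252.08074534 263.54658385] 532.5 (213, 237, 77, 48) [482.7 121.1 214.4  30.7  -2.4]
S [241.64788732 234.84507042] 457.5 (229, 224, 26, 23) [522.6 217.5  83.4  59.   50.1]
S [268.42176871 206.51020408] 1007.5 (234, 195, 56, 38) [659.  244.3 214.8 101.1  86.7]
S [161.15748031 213.50787402] 1953.0 (130, 195, 78, 51) [427.9 420.5 203.6 197.2 -49.1]
(284, 265) [105  28  55]
(337, 259) [ 20 106 236]
(420, 294) [ 86   8 221]
(424, 226) [ 98  24 128]
(245, 300) [108  29  88]
(200, 250) [ 35   6 242]
(300, 250) [103  34  53]
(365, 250) [ 10 161  92]
slate [538.3  66.8 249.3 113.5  -1.2] (261, 218, 47, 96)
board [ 5.554e+02 -6.950e+01  2.490e+02  1.138e+02 -1.000e-01] (314, 212, 45, 95)
tray [ 468.9 -284.4  248.9  214.6  -87. ] (369, 252, 103, 85)
paper [481.8 292.6 251.3 251.2  -3.3] (143, 235, 106, 103)
side board [ 5.561e+02 -7.060e+01  2.523e+02  1.172e+02 -3.000e-01] (284, 249, 118, 91)Traceback (most recent call last):
  File "<stdin>", line 14, in <module>
  File "h.py", line 20, in worldrect
    w=np.array([plane(n,*p,z)[:2] for p in c[:,0,:]])
                ~~~~~^^^^^^^^
  File "h.py", line 9, in plane
    o,d=ray(n,u,v); return o+d*(z-o[2])/d[2]
        ~~~^^^^^^^
  File "h.py", line 6, in ray
    p=manip.camera_params(n); K=np.array(p['camera_matrix']);E=np.array(p['extrinsics'])
ValueError: time passes only in moves, steps and waits
```

```bash
python3 - <<'E'
s=open('h.py').read()
s=s.replace("def save","import functools\n@functools.lru_cache(None)\ndef par(n):\n    p=manip.camera_params(n); return np.array(p['camera_matrix']),np.array(p['extrinsics'])\ndef save").replace("p=manip.camera_params(n); K=np.array(p['camera_matrix']);E=np.array(p['extrinsics'])\n    d","K,E=par(n)\n    d").replace("p=manip.camera_params(n); K=np.array(p['camera_matrix']);E=np.array(p['extrinsics'])\n    q","K,E=par(n)\n    q")
open('h.py','w').write(s)
E
python3 - <<'E'
from h import *
T=cv2.imread('pics/top0.png')[:,:,::-1].copy(); S=cv2.imread('pics/side0.png')[:,:,::-1].copy()
ct=blobs('top',T,(12,90,120),(32,255,255),100,(140,232,252,340))
mom=lambda c:(lambda m:(m['m10']/m['m00'],m['m01']/m['m00']))(cv2.moments(c))
cs=[c for b in((145,218,178,248),(183,234,227,268),(226,220,258,250)) for c in blobs('side',S,(10,90,90),(32,255,255),100,b)]
for c in cs: print('S',mom(c),cv2.boundingRect(c))
for a in ct:
  for b in cs:
    ra,rb=ray('top',*mom(a)),ray('side',*mom(b)); P=tri([ra,rb])
    n=np.cross(ra[1],rb[1]); gap=abs((ra[0]-rb[0])@n/np.linalg.norm(n))
    if gap<.01: print('tri',np.round(P*1000,1),round(gap*1000,1))
def edges(n,im,lo,hi,box):
    c=max(blobs(n,im,lo,hi,800,box),key=cv2.contourArea); return cv2.boxPoints(cv2.minAreaRect(c)) if n=='top' else cv2.approxPolyDP(c,12,True)[:,0,:].astype(float)
for nm,lo,hi,b1,b2 in [('board',(10,30,150),(35,180,255),(311,205,364,312),(280,245,405,340)),('slate',(0,0,0),(180,90,62),(256,212,311,318),(230,227,350,307)),('tray',(0,0,120),(180,45,255),(364,254,478,342),(312,308,498,468))]:
    A=edges('top',T,lo,hi,b1);B=edges('side',S,lo,hi,b2); print(nm,len(A),len(B))
    for a in A:
        P=[tri([ray('top',*a),ray('side',*b)]) for b in B]; 
        b=min(range(len(B)),key=lambda i:np.linalg.norm(plane('top',*a,.006)-plane('side',*B[i],.006))); print(np.round(P[b]*1000,1),a,B[b])
big=np.hstack([cv2.resize(T[200:270,380:460],None,fx=5,fy=5),cv2.resize(S[255:325,420:500],None,fx=5,fy=5)])
cv2.imwrite('pics/cap.png',big[:,:,::-1])
from scipy.spatial.transform import Rotation as Ro
q=manip.state()['tool_rot']; print(np.round(Ro.from_quat(np.r_[q[1:],q[0]]).as_matrix(),3))
E
```

```text
S (159.53037037037035, 231.69629629629628) (145, 218, 31, 28)
S (205.27175843694494, 251.1595618709295) (186, 238, 39, 28)
S (241.51001821493622, 234.86156648451728) (229, 224, 26, 23)
tri [398.7 366.9  25.6] 2.4
tri [432.1 240.4  15.8] 0.4
tri [524.1 220.4  16.8] 0.3
board 4 4
[680.5 -10.4   2.2] [314. 212.] [359. 249.]
[ 681.  -127.1    6.1] [358. 212.] [401. 271.]
[ 433.4 -127.1    8. ] [358. 306.] [327. 339.]
[431.8 -13.4   3.5] [314. 306.] [284. 311.]Traceback (most recent call last):
  File "<stdin>", line 15, in <module>
  File "<stdin>", line 13, in edges
ValueError: max() iterable argument is empty
```

```bash
python3 - <<'E'
from h import *
T=cv2.imread('pics/top0.png')[:,:,::-1].copy(); S=cv2.imread('pics/side0.png')[:,:,::-1].copy()
big=np.hstack([cv2.resize(T[200:270,380:460],None,fx=5,fy=5),cv2.resize(S[255:325,420:500],None,fx=5,fy=5)])
cv2.imwrite('pics/cap.png',big[:,:,::-1])
for n,im,b in (('top',T,(364,262,478,342)),('side',S,(312,306,498,468))):
    h=cv2.cvtColor(im,cv2.COLOR_RGB2HSV)
    for c in blobs(n,im,(0,0,110),(180,60,255),800,b):
        q=cv2.approxPolyDP(c,10,True)[:,0,:].astype(float); print(n,q.tolist(),[np.round(plane(n,*p,.008)[:2]*1000).tolist() for p in q])
e=np.array([.6237,-.276,.161]); print('cap predicted',proj('top',e),proj('side',e), 'slate S', cv2.cvtColor(S,cv2.COLOR_RGB2HSV)[265,290])
from scipy.spatial.transform import Rotation as Ro
q=manip.state()['tool_rot']; print(np.round(Ro.from_quat(np.r_[q[1:],q[0]]).as_matrix(),3))
E
```

```text
top [[370.0, 262.0], [374.0, 336.0], [471.0, 332.0], [465.0, 262.0]] [[547.0, -157.0], [356.0, -167.0], [369.0, -414.0], [550.0, -405.0]]
side [[379.0, 308.0], [314.0, 379.0], [438.0, 466.0], [495.0, 373.0], [453.0, 349.0], [473.0, 320.0], [465.0, 306.0], [435.0, 306.0], [417.0, 328.0]] [[563.0, -156.0], [354.0, -169.0], [367.0, -414.0], [577.0, -402.0], [573.0, -320.0], [660.0, -313.0], [682.0, -283.0], [642.0, -238.0], [570.0, -242.0]]
cap predicted [426.04718668 220.65197227] [459.74211569 264.73439608] slate S [95 22 69]
[[-0.935  0.355 -0.001]
 [ 0.355  0.935 -0.002]
 [ 0.    -0.002 -1.   ]]
```

View pics/cap.png

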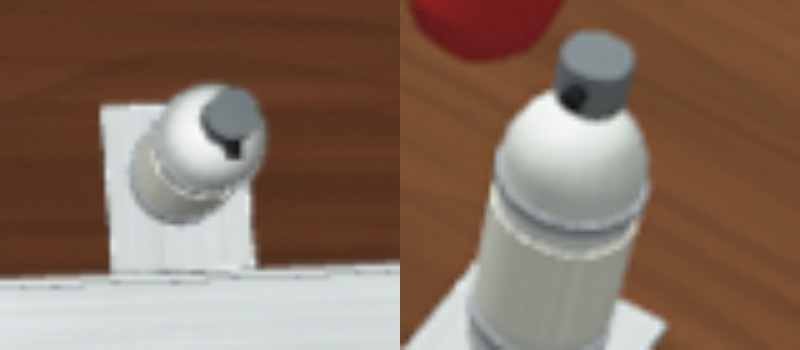

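The crop shows the cap centred at about (426,222) in the top view and (459,264) in the side view. That agrees with the cap position predicted from the tray pose: origin about (466,-285) mm, yaw about 3°. The oblong goes first.

```bash
cat > pl.py <<'E'
import sys,json
from h import *
from scipy.spatial.transform import Rotation as Ro
def st():
    s=manip.state(); q=s['tool_rot']; R=Ro.from_quat(np.r_[q[1:],q[0]]).as_matrix(); return s,np.array(s['tool_pos']),R
def plan(*wps):
    s,p,R=st(); a0=np.degrees(np.arctan2(R[1,1],R[0,1]))
    print('t %.1f p %s ang %.1f w %.3f gf %.1f j6 %.2f'%(s['time'],np.round(p*1000,1),a0,s['gripper_width'],s['grasp_force'],s['joint_pos'][5]))
    for x,y,z,a in wps:
        d=R.T@(np.array([x,y,z])/1000-p)/.5; yw=-((a-a0+90)%180-90)*np.pi/180/1.5
        print((x,y,z,a),'->',np.round(d,3),'yaw %.3f'%yw)
E
python3 -c "
from pl import *
print(tri([ray('top',425.8,222.4),ray('side',459.4,264.4)]))
plan((432,239,120,77.5),(432,239,10,77.5))"
```

```text
[ 0.61947901 -0.27567179  0.16440815]
t 0.1 p [221.5 583.8 230.1] ang 69.2 w 1.000 gf 0.0 j6 -0.12
(432, 239, 120, 77.5) -> [-0.638 -0.495  0.221] yaw -0.096
(432, 239, 10, 77.5) -> [-0.638 -0.495  0.441] yaw -0.096
```

Emit:
send_rows:
  increments:
    - {"claw":-0.3,"dx":-0.638,"dy":-0.495,"dz":0.1,"yaw":-0.096}
    - {"claw":-0.3,"dx":-0.638,"dy":-0.495,"dz":0.1,"yaw":-0.096}
    - {"claw":-0.3,"dx":-0.638,"dy":-0.495,"dz":0.1,"yaw":-0.096}
    - {"claw":-0.3,"dx":-0.638,"dy":-0.495,"dz":0.1,"yaw":-0.096}
    - {"claw":-0.3,"dx":-0.638,"dy":-0.495,"dz":0.1,"yaw":-0.096}
    - {"claw":-0.3,"dx":-0.638,"dy":-0.495,"dz":0.15,"yaw":-0.096}
    - {"claw":-0.3,"dx":-0.638,"dy":-0.495,"dz":0.221,"yaw":-0.096}
    - {"claw":-0.3,"dx":-0.638,"dy":-0.495,"dz":0.221,"yaw":-0.096}
    - {"claw":-0.3,"dx":-0.638,"dy":-0.495,"dz":0.221,"yaw":-0.096}
    - {"claw":-0.3,"dx":-0.638,"dy":-0.495,"dz":0.221,"yaw":-0.096}

```text
time: 1.35
tool_pos: [0.4329, 0.2411, 0.1227]
tool_rot: [0.001, 0.108, 0.994, 0.001]
contact_force: [0.1, -0.4, -0.6]
gripper_width: 0.648
grasp_force: 0.0
```

```bash
python3 -c "
from pl import *
plan((432,239,120,77.5),(432,239,10,77.5))
save('wrist','w1.png')"
```

```text
t 1.4 p [432.9 241.1 122.7] ang 77.6 w 0.648 gf 0.0 j6 -1.00
(432, 239, 120, 77.5) -> [ 0.001 -0.004  0.005] yaw 0.001
(432, 239, 10, 77.5) -> [ 0.001 -0.005  0.225] yaw 0.001
```

View pics/w1.png

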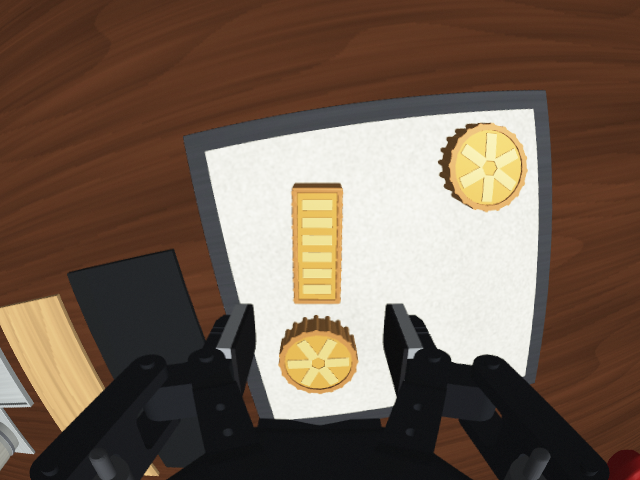

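The wrist view shows the oblong at (317,244) near the image centre, upright in the frame, with round B behind it at (318,362) and round A at (488,168).

```bash
cat >> pl.py <<'E'
def wray(u,v,pose):
    p=manip.camera_params('wrist'); K=np.array(p['camera_matrix']); M=np.array(p['tool_from_camera'])
    a=np.array([u-K[0,2],v-K[1,2]])/K[0,0]; r=np.hypot(*a); d=np.r_[a/r*np.sin(r),np.cos(r)] if r>0 else np.array([0,0,1.])
    tp,R=pose; return tp+R@M[:3,3], R@(M[:3,:3]@d)
def wplane(u,v,z,pose):
    o,d=wray(u,v,pose); return np.round(1000*(o+d*(z-o[2])/d[2]),1)
E
python3 -c "
from pl import *
s,p,R=st()
for q in [(317,191),(317,300),(293,245),(341,245),(317.5,245),(318,362),(488,168)]: print(q,wplane(*q,.028,(p,R)))"
```

```text
(317, 191) [394.1 247.8  28. ]
(317, 300) [469.6 231.   28. ]
(293, 245) [426.2 224.2  28. ]
(341, 245) [433.2 255.6  28. ]
(317.5, 245) [429.8 240.2  28. ]
(318, 362) [522.4 220.   28. ]
(488, 168) [400.9 365.5  28. ]
```

Emit:
send_rows:
  increments:
    - {"claw":-0.3,"dz":0.06}
    - {"claw":-0.3,"dz":0.12}
    - {"claw":-0.3,"dz":0.16}
    - {"claw":-0.3,"dz":0.19}
    - {"claw":-0.3,"dz":0.21}
    - {"claw":-0.3,"dz":0.217}
    - {"claw":-0.3,"dz":0.219}
    - {"claw":-0.3,"dz":0.219}
    - {"claw":0.0,"dz":0.219}
    - {"claw":0.05,"dz":0.219}
    - {"claw":0.1,"dz":0.219}
    - {"claw":0.1,"dz":0.219}

```text
invalid input
```

Emit:
send_rows:
  increments:
    - {"claw":-0.3,"dx":0,"dy":0,"yaw":0,"dz":0.06}
    - {"claw":-0.3,"dx":0,"dy":0,"yaw":0,"dz":0.12}
    - {"claw":-0.3,"dx":0,"dy":0,"yaw":0,"dz":0.16}
    - {"claw":-0.3,"dx":0,"dy":0,"yaw":0,"dz":0.19}
    - {"claw":-0.3,"dx":0,"dy":0,"yaw":0,"dz":0.21}
    - {"claw":-0.3,"dx":0,"dy":0,"yaw":0,"dz":0.217}
    - {"claw":-0.3,"dx":0,"dy":0,"yaw":0,"dz":0.219}
    - {"claw":-0.3,"dx":0,"dy":0,"yaw":0,"dz":0.219}
    - {"claw":0.0,"dx":0,"dy":0,"yaw":0,"dz":0.219}
    - {"claw":0.05,"dx":0,"dy":0,"yaw":0,"dz":0.219}
    - {"claw":0.1,"dx":0,"dy":0,"yaw":0,"dz":0.219}
    - {"claw":0.1,"dx":0,"dy":0,"yaw":0,"dz":0.219}

```text
time: 2.9
tool_pos: [0.4322, 0.2397, 0.0113]
tool_rot: [0.0, 0.109, 0.994, 0.0]
contact_force: [0.0, -0.3, 0.6]
gripper_width: 0.449
grasp_force: 0.0
```

Emit:
send_rows:
  increments:
    - {"claw":0.16,"dx":0,"dy":0,"yaw":0,"dz":0}
    - {"claw":0.18,"dx":0,"dy":0,"yaw":0,"dz":0}
    - {"claw":0.2,"dx":0,"dy":0,"yaw":0,"dz":0}
    - {"claw":0.2,"dx":0,"dy":0,"yaw":0,"dz":0}

```text
time: 3.4
tool_pos: [0.4322, 0.2397, 0.0113]
tool_rot: [0.0, 0.109, 0.994, 0.0]
contact_force: [-0.2, 0.4, -0.8]
gripper_width: 0.401
grasp_force: 0.0
```

Emit:
send_rows:
  increments:
    - {"claw":0.22,"dx":0,"dy":0,"yaw":0,"dz":0}
    - {"claw":0.22,"dx":0,"dy":0,"yaw":0,"dz":0}

```text
time: 3.65
tool_pos: [0.4322, 0.2398, 0.0114]
tool_rot: [0.0, 0.109, 0.994, 0.0]
contact_force: [0.1, 0.0, 1.0]
gripper_width: 0.395
grasp_force: 16.0
```

Emit:
send_rows:
  increments:
    - {"claw":0.24,"dx":0,"dy":0,"yaw":0,"dz":0}
    - {"claw":0.24,"dx":0,"dy":0,"yaw":0,"dz":0}

```text
time: 3.9
tool_pos: [0.4324, 0.2398, 0.0115]
tool_rot: [0.0, 0.109, 0.994, 0.0]
contact_force: [-1.0, 0.6, 1.7]
gripper_width: 0.389
grasp_force: 35.4
```

Emit:
send_rows:
  increments:
    - {"claw":0.23,"dx":0,"dy":0,"yaw":0,"dz":0}
    - {"claw":0.23,"dx":0,"dy":0,"yaw":0,"dz":-0.02}
    - {"claw":0.23,"dx":0,"dy":0,"yaw":0,"dz":-0.06}
    - {"claw":0.23,"dx":0,"dy":0,"yaw":0,"dz":-0.06}

```text
time: 4.4
tool_pos: [0.4336, 0.2402, 0.0431]
tool_rot: [0.002, 0.109, 0.994, 0.001]
contact_force: [0.1, -0.4, -1.0]
gripper_width: 0.389
grasp_force: 35.1
```

```bash
python3 -c "
from pl import *
plan((463,-225,41,93),(463,-225,11,93))"
```

```text
t 4.4 p [433.6 240.2  43.1] ang 77.5 w 0.389 gf 35.1 j6 -1.00
(463, -225, 41, 93) -> [-0.259 -0.895  0.003] yaw -0.181
(463, -225, 11, 93) -> [-0.259 -0.896  0.063] yaw -0.181
```

Emit:
send_rows:
  increments:
    - {"claw":0.225,"dx":-0.01,"dy":-0.035,"yaw":-0.01,"dz":0}
    - {"claw":0.225,"dx":-0.03,"dy":-0.1,"yaw":-0.02,"dz":0}
    - {"claw":0.225,"dx":-0.052,"dy":-0.18,"yaw":-0.035,"dz":0}
    - {"claw":0.225,"dx":-0.078,"dy":-0.27,"yaw":-0.055,"dz":0}
    - {"claw":0.225,"dx":-0.104,"dy":-0.36,"yaw":-0.075,"dz":0}
    - {"claw":0.225,"dx":-0.13,"dy":-0.45,"yaw":-0.09,"dz":0}
    - {"claw":0.225,"dx":-0.156,"dy":-0.54,"yaw":-0.11,"dz":0}
    - {"claw":0.225,"dx":-0.182,"dy":-0.63,"yaw":-0.13,"dz":0}
    - {"claw":0.225,"dx":-0.208,"dy":-0.72,"yaw":-0.15,"dz":0}
    - {"claw":0.225,"dx":-0.23,"dy":-0.8,"yaw":-0.165,"dz":0}
    - {"claw":0.225,"dx":-0.248,"dy":-0.86,"yaw":-0.175,"dz":0}
    - {"claw":0.225,"dx":-0.257,"dy":-0.89,"yaw":-0.181,"dz":0}
    - {"claw":0.225,"dx":-0.259,"dy":-0.896,"yaw":-0.181,"dz":0}
    - {"claw":0.225,"dx":-0.259,"dy":-0.896,"yaw":-0.181,"dz":0}
    - {"claw":0.225,"dx":-0.259,"dy":-0.896,"yaw":-0.181,"dz":0}

```text
time: 6.28
tool_pos: [0.4612, -0.2246, 0.0411]
tool_rot: [-0.0, -0.027, 1.0, 0.0]
contact_force: [-0.2, -0.0, -0.6]
gripper_width: 0.394
grasp_force: 33.2
```

```bash
python3 -c "
from pl import *
plan((463,-225,11,93))
save('wrist','w2.png')"
```

```text
t 6.3 p [ 461.2 -224.6   41.1] ang 93.1 w 0.394 gf 33.2 j6 -2.22
(463, -225, 11, 93) -> [-0.004 -0.001  0.06 ] yaw 0.001
```

View pics/w2.png

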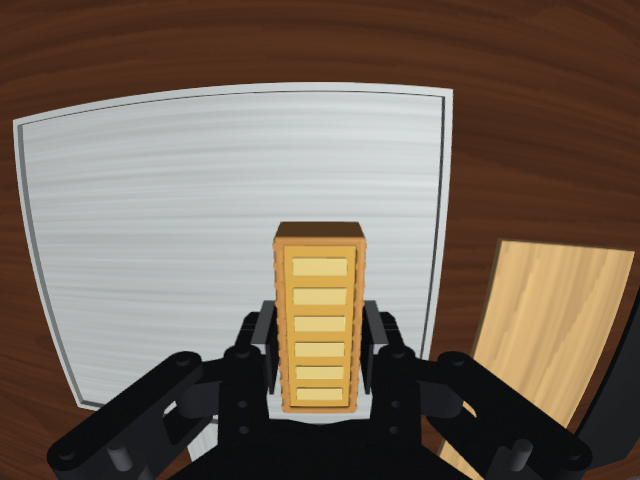

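The oblong is held square in the pads (275–365, 222–412) over the inside of the tray, so I lower it and let go.

Emit:
send_rows:
  increments:
    - {"claw":0.225,"dx":-0.003,"dy":0,"yaw":0,"dz":0.03}
    - {"claw":0.225,"dx":-0.003,"dy":0,"yaw":0,"dz":0.05}
    - {"claw":0.225,"dx":-0.003,"dy":0,"yaw":0,"dz":0.058}
    - {"claw":0.225,"dx":-0.003,"dy":0,"yaw":0,"dz":0.06}
    - {"claw":0.225,"dx":-0.003,"dy":0,"yaw":0,"dz":0.06}
    - {"claw":0.15,"dx":-0.003,"dy":0,"yaw":0,"dz":0.06}
    - {"claw":0.0,"dx":-0.003,"dy":0,"yaw":0,"dz":0.06}
    - {"claw":-0.2,"dx":-0.003,"dy":0,"yaw":0,"dz":0.06}
    - {"claw":-0.2,"dx":-0.003,"dy":0,"yaw":0,"dz":0.06}
    - {"claw":-0.2,"dx":-0.003,"dy":0,"yaw":0,"dz":0.0}
    - {"claw":-0.2,"dx":-0.003,"dy":0,"yaw":0,"dz":-0.05}
    - {"claw":-0.2,"dx":-0.003,"dy":0,"yaw":0,"dz":-0.1}
    - {"claw":-0.5,"dx":-0.003,"dy":0,"yaw":0,"dz":-0.13}
    - {"claw":-0.8,"dx":-0.003,"dy":0,"yaw":0,"dz":-0.13}

```text
time: 8.07
tool_pos: [0.4636, -0.2262, 0.1075]
tool_rot: [0.001, -0.026, 1.0, -0.001]
contact_force: [-0.0, -0.1, 0.2]
gripper_width: 0.894
grasp_force: 0.0
```

```bash
cat >> pl.py <<'E'
def tarts(tag,box=(60,150,480,345)):
    T=save('top',tag+'.png')
    for c in blobs('top',T,(12,90,120),(32,255,255),150,box):
        r=worldrect('top',c,.024)
        if 25<r[3]<75 and r[2]<95: print('tart',r)
E
python3 -c "
from pl import *
tarts('t2')
plan((523,219,110,77),(523,219,7,77))"
```

```text
tart [399.1 365.1  63.5  57.8 -89.4]
tart [523.1 218.9  60.1  58.9  58.2]
t 8.1 p [ 462.9 -225.7  106.2] ang 93.0 w 0.898 gf 0.0 j6 -2.22
(523, 219, 110, 77) -> [-0.167  0.882 -0.008] yaw 0.186
(523, 219, 7, 77) -> [-0.167  0.882  0.198] yaw 0.186
```

Emit:
send_rows:
  increments:
    - {"claw":-0.8,"dx":-0.02,"dy":0.1,"yaw":0,"dz":0}
    - {"claw":-0.8,"dx":-0.04,"dy":0.2,"yaw":0,"dz":0}
    - {"claw":-0.8,"dx":-0.06,"dy":0.3,"yaw":0,"dz":0}
    - {"claw":-0.8,"dx":-0.08,"dy":0.4,"yaw":0,"dz":0}
    - {"claw":-0.8,"dx":-0.1,"dy":0.52,"yaw":0,"dz":0}
    - {"claw":-0.8,"dx":-0.12,"dy":0.64,"yaw":0,"dz":0}
    - {"claw":-0.8,"dx":-0.14,"dy":0.76,"yaw":0,"dz":0}
    - {"claw":-0.8,"dx":-0.16,"dy":0.85,"yaw":0,"dz":0}
    - {"claw":-0.8,"dx":-0.167,"dy":0.882,"yaw":0,"dz":0}
    - {"claw":-0.8,"dx":-0.167,"dy":0.882,"yaw":0,"dz":0}
    - {"claw":-0.8,"dx":-0.167,"dy":0.882,"yaw":0,"dz":0.05}
    - {"claw":-0.8,"dx":-0.167,"dy":0.882,"yaw":0,"dz":0.1}

```text
time: 9.62
tool_pos: [0.5231, 0.2173, 0.0556]
tool_rot: [0.0, -0.025, 1.0, -0.0]
contact_force: [0.3, 0.0, 0.1]
gripper_width: 0.897
grasp_force: 0.0
```

```bash
python3 -c "
from pl import *
plan((523,219,8,93))
s,p,R=st()
T=save('top','t3.png')
for c in blobs('top',T,(12,90,120),(32,255,255),150,(378,262,468,334)): print(worldrect('top',c,.024))
im=save('wrist','w3.png'); 
for c in blobs('w',im,(12,90,120),(32,255,255),1500):
    m=cv2.moments(c);u,v=m['m10']/m['m00'],m['m01']/m['m00']; print(u,v,wplane(u,v,.024,(p,R)),cv2.boundingRect(c))
"
```

```text
t 9.6 p [523.1 217.3  55.6] ang 92.9 w 0.897 gf 0.0 j6 -1.36
(523, 219, 8, 93) -> [-0.     0.003  0.095] yaw -0.001
[ 462.3 -225.2   81.9   34.9    2.9]
326.30483337367866 298.3833938513677 [528.6 220.6  24. ] (265, 243, 124, 112)
17.164388322520853 353.98505560704353 [598.1  -9.7  24. ] (0, 212, 56, 212)
603.4429083885209 96.03206401766003 [403.  371.7  24. ] (566, 41, 74, 111)
```

View pics/w3.png

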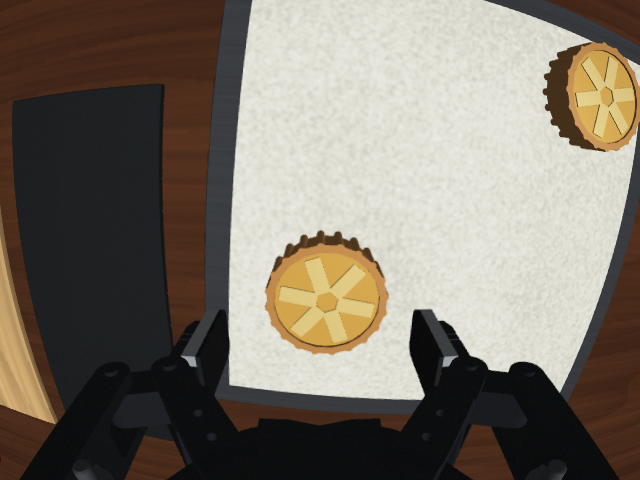

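The round is at (326,300), between the open pads. The oblong lies well in the tray at (462,-225), yaw 2.9°.

Emit:
send_rows:
  increments:
    - {"claw":-0.8,"dx":-0.002,"dy":0.002,"yaw":0,"dz":0.03}
    - {"claw":-0.8,"dx":-0.002,"dy":0.002,"yaw":0,"dz":0.06}
    - {"claw":-0.8,"dx":-0.002,"dy":0.002,"yaw":0,"dz":0.08}
    - {"claw":-0.6,"dx":-0.002,"dy":0.002,"yaw":0,"dz":0.09}
    - {"claw":-0.55,"dx":-0.002,"dy":0.002,"yaw":0,"dz":0.094}
    - {"claw":-0.5,"dx":-0.002,"dy":0.002,"yaw":0,"dz":0.094}
    - {"claw":-0.48,"dx":-0.002,"dy":0.002,"yaw":0,"dz":0.094}
    - {"claw":-0.46,"dx":-0.002,"dy":0.002,"yaw":0,"dz":0.094}
    - {"claw":-0.46,"dx":-0.002,"dy":0.002,"yaw":0,"dz":0.094}

```text
time: 10.85
tool_pos: [0.5241, 0.2202, 0.0095]
tool_rot: [0.0, -0.026, 1.0, 0.0]
contact_force: [-0.4, 0.1, 0.6]
gripper_width: 0.733
grasp_force: 0.0
```

Emit:
send_rows:
  increments:
    - {"claw":-0.445,"dx":0,"dy":0,"yaw":0,"dz":0}
    - {"claw":-0.445,"dx":0,"dy":0,"yaw":0,"dz":0}

```text
time: 11.1
tool_pos: [0.5241, 0.2202, 0.0096]
tool_rot: [0.0, -0.026, 1.0, -0.0]
contact_force: [-0.9, -0.3, 3.0]
gripper_width: 0.723
grasp_force: 3.9
```

Emit:
send_rows:
  increments:
    - {"claw":-0.43,"dx":0,"dy":0,"yaw":0,"dz":0}
    - {"claw":-0.43,"dx":0,"dy":0,"yaw":0,"dz":0}

```text
time: 11.35
tool_pos: [0.5241, 0.2202, 0.0097]
tool_rot: [0.0, -0.026, 1.0, -0.0]
contact_force: [-1.0, -1.2, 3.9]
gripper_width: 0.719
grasp_force: 14.8
```

Emit:
send_rows:
  increments:
    - {"claw":-0.42,"dx":0,"dy":0,"yaw":0,"dz":0}
    - {"claw":-0.42,"dx":0,"dy":0,"yaw":0,"dz":0}

```text
time: 11.6
tool_pos: [0.5241, 0.2202, 0.0098]
tool_rot: [0.0, -0.026, 1.0, -0.0]
contact_force: [-1.4, -0.7, 4.6]
gripper_width: 0.713
grasp_force: 22.7
```

Emit:
send_rows:
  increments:
    - {"claw":-0.416,"dx":0,"dy":0,"yaw":0,"dz":0}
    - {"claw":-0.416,"dx":0,"dy":0,"yaw":0,"dz":-0.02}
    - {"claw":-0.416,"dx":0,"dy":0,"yaw":0,"dz":-0.06}
    - {"claw":-0.416,"dx":0,"dy":0,"yaw":0,"dz":-0.09}
    - {"claw":-0.416,"dx":0,"dy":0,"yaw":0,"dz":-0.09}

```text
time: 12.22
tool_pos: [0.5257, 0.2207, 0.057]
tool_rot: [0.002, -0.026, 1.0, 0.001]
contact_force: [0.2, 0.1, -0.6]
gripper_width: 0.715
grasp_force: 26.1
```

```bash
python3 -c "
from pl import *
plan((516,-342,55,93),(516,-342,9,93))"
```

```text
t 12.2 p [525.7 220.7  57. ] ang 93.0 w 0.715 gf 26.1 j6 -1.36
(516, -342, 55, 93) -> [ 0.079 -1.123  0.002] yaw 0.000
(516, -342, 9, 93) -> [ 0.079 -1.123  0.094] yaw 0.000
```

Emit:
send_rows:
  increments:
    - {"claw":-0.416,"dx":0.002,"dy":-0.03,"yaw":0,"dz":0}
    - {"claw":-0.416,"dx":0.006,"dy":-0.09,"yaw":0,"dz":0}
    - {"claw":-0.416,"dx":0.012,"dy":-0.17,"yaw":0,"dz":0}
    - {"claw":-0.416,"dx":0.018,"dy":-0.26,"yaw":0,"dz":0}
    - {"claw":-0.416,"dx":0.024,"dy":-0.35,"yaw":0,"dz":0}
    - {"claw":-0.416,"dx":0.031,"dy":-0.44,"yaw":0,"dz":0}
    - {"claw":-0.416,"dx":0.037,"dy":-0.53,"yaw":0,"dz":0}
    - {"claw":-0.416,"dx":0.042,"dy":-0.6,"yaw":0,"dz":0}
    - {"claw":-0.416,"dx":0.046,"dy":-0.66,"yaw":0,"dz":0}
    - {"claw":-0.416,"dx":0.049,"dy":-0.7,"yaw":0,"dz":0}

```text
time: 13.48
tool_pos: [0.5168, -0.1323, 0.0535]
tool_rot: [-0.001, -0.026, 1.0, 0.0]
contact_force: [-0.0, -0.5, -0.2]
gripper_width: 0.71
grasp_force: 26.1
```

Emit:
send_rows:
  increments:
    - {"claw":-0.416,"dx":0.003,"dy":-0.04,"yaw":0,"dz":0}
    - {"claw":-0.416,"dx":0.008,"dy":-0.11,"yaw":0,"dz":0}
    - {"claw":-0.416,"dx":0.013,"dy":-0.19,"yaw":0,"dz":0}
    - {"claw":-0.416,"dx":0.019,"dy":-0.27,"yaw":0,"dz":0}
    - {"claw":-0.416,"dx":0.024,"dy":-0.34,"yaw":0,"dz":0}
    - {"claw":-0.416,"dx":0.028,"dy":-0.39,"yaw":0,"dz":0}
    - {"claw":-0.416,"dx":0.03,"dy":-0.42,"yaw":0,"dz":0}
    - {"claw":-0.416,"dx":0.03,"dy":-0.423,"yaw":0,"dz":0}
    - {"claw":-0.416,"dx":0.03,"dy":-0.423,"yaw":0,"dz":0}

```text
time: 14.6
tool_pos: [0.5141, -0.3417, 0.0541]
tool_rot: [-0.0, -0.027, 1.0, 0.0]
contact_force: [-0.1, -0.6, -1.5]
gripper_width: 0.719
grasp_force: 26.1
```

```bash
python3 -c "
from pl import *
plan((516,-342,9,93))
s,p,R=st()
im=save('wrist','w4.png'); 
for c in blobs('w',im,(12,90,120),(32,255,255),1500):
    print(cv2.boundingRect(c))
"
```

```text
t 14.6 p [ 514.1 -341.7   54.1] ang 93.1 w 0.719 gf 26.1 j6 -2.33
(516, -342, 9, 93) -> [-0.004 -0.001  0.09 ] yaw 0.001
(241, 262, 156, 138)
(563, 172, 77, 269)
(506, 128, 68, 154)
```

View pics/w4.png

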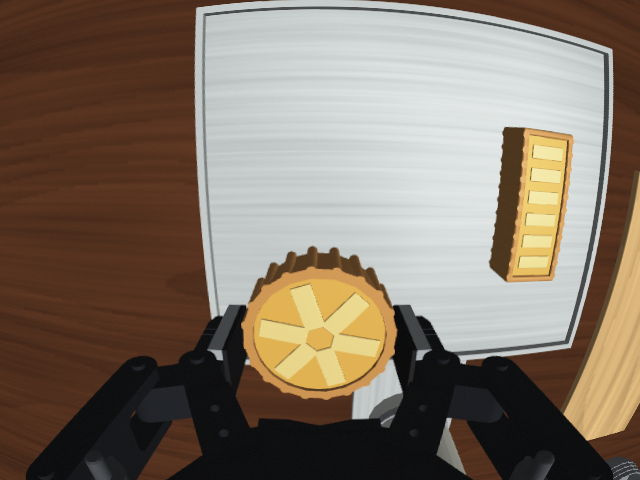

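The round is held level at (320,330), inside the rims, so I lower it.

Emit:
send_rows:
  increments:
    - {"claw":-0.416,"dx":-0.003,"dy":0,"yaw":0,"dz":0.03}
    - {"claw":-0.416,"dx":-0.003,"dy":0,"yaw":0,"dz":0.06}
    - {"claw":-0.416,"dx":-0.003,"dy":0,"yaw":0,"dz":0.08}
    - {"claw":-0.416,"dx":-0.003,"dy":0,"yaw":0,"dz":0.088}
    - {"claw":-0.416,"dx":-0.003,"dy":0,"yaw":0,"dz":0.09}
    - {"claw":-0.416,"dx":-0.003,"dy":0,"yaw":0,"dz":0.09}
    - {"claw":-0.48,"dx":-0.003,"dy":0,"yaw":0,"dz":0.09}
    - {"claw":-0.6,"dx":-0.003,"dy":0,"yaw":0,"dz":0.09}
    - {"claw":-0.75,"dx":-0.003,"dy":0,"yaw":0,"dz":0.09}
    - {"claw":-0.75,"dx":-0.003,"dy":0,"yaw":0,"dz":0.085}
    - {"claw":-0.75,"dx":-0.003,"dy":0,"yaw":0,"dz":0.05}
    - {"claw":-0.75,"dx":-0.003,"dy":0,"yaw":0,"dz":0.0}
    - {"claw":-0.75,"dx":-0.003,"dy":0,"yaw":0,"dz":-0.06}
    - {"claw":-0.75,"dx":-0.003,"dy":0,"yaw":0,"dz":-0.1}

```text
time: 16.4
tool_pos: [0.5165, -0.3432, 0.1075]
tool_rot: [0.001, -0.026, 1.0, -0.001]
contact_force: [1.4, -0.3, -1.3]
gripper_width: 0.877
grasp_force: 0.0
```

```bash
python3 -c "
from pl import *
tarts('t4')
plan((399,366,110,93),(399,366,8,93))"
```

```text
tart [399.1 365.1  63.5  57.8 -89.4]
tart [ 462.3 -225.3   81.9   34.9    3.1]
t 16.4 p [ 517.7 -344.2  110.2] ang 93.0 w 0.870 gf 0.0 j6 -2.33
(399, 366, 110, 93) -> [ 0.162  1.431 -0.008] yaw 0.000
(399, 366, 8, 93) -> [0.163 1.432 0.196] yaw 0.000
```

Emit:
send_rows:
  increments:
    - {"claw":-0.75,"dx":0.02,"dy":0.1,"yaw":0,"dz":0}
    - {"claw":-0.75,"dx":0.04,"dy":0.22,"yaw":0,"dz":0}
    - {"claw":-0.75,"dx":0.055,"dy":0.34,"yaw":0,"dz":0}
    - {"claw":-0.75,"dx":0.07,"dy":0.46,"yaw":0,"dz":0}
    - {"claw":-0.75,"dx":0.08,"dy":0.58,"yaw":0,"dz":0}
    - {"claw":-0.75,"dx":0.095,"dy":0.7,"yaw":0,"dz":0}
    - {"claw":-0.75,"dx":0.11,"dy":0.82,"yaw":0,"dz":0}
    - {"claw":-0.75,"dx":0.12,"dy":0.92,"yaw":0,"dz":0}

```text
time: 17.45
tool_pos: [0.4305, 0.1156, 0.1043]
tool_rot: [0.0, -0.027, 1.0, 0.0]
contact_force: [0.4, -1.0, -0.3]
gripper_width: 0.874
grasp_force: 0.0
```

Emit:
send_rows:
  increments:
    - {"claw":-0.75,"dx":0.01,"dy":0.12,"yaw":0,"dz":0}
    - {"claw":-0.75,"dx":0.02,"dy":0.24,"yaw":0,"dz":0}
    - {"claw":-0.75,"dx":0.03,"dy":0.36,"yaw":0,"dz":0}
    - {"claw":-0.75,"dx":0.039,"dy":0.46,"yaw":0,"dz":0}
    - {"claw":-0.75,"dx":0.042,"dy":0.512,"yaw":0,"dz":0}
    - {"claw":-0.75,"dx":0.042,"dy":0.512,"yaw":0,"dz":0}
    - {"claw":-0.75,"dx":0.042,"dy":0.512,"yaw":0,"dz":0.05}
    - {"claw":-0.75,"dx":0.042,"dy":0.512,"yaw":0,"dz":0.09}
    - {"claw":-0.75,"dx":0.042,"dy":0.512,"yaw":0,"dz":0.1}

```text
time: 18.58
tool_pos: [0.3959, 0.3665, 0.0521]
tool_rot: [-0.002, -0.026, 1.0, -0.001]
contact_force: [-0.1, -0.4, 0.5]
gripper_width: 0.874
grasp_force: 0.0
```

```bash
cat >> pl.py <<'E'
def wl(tag,z=.026):
    s,p,R=st(); im=save('wrist',tag+'.png')
    for c in blobs('w',im,(16,90,150),(32,255,255),1500):
        m=cv2.moments(c);u,v=m['m10']/m['m00'],m['m01']/m['m00']; print('w',np.round([u,v]),wplane(u,v,z,(p,R)),cv2.boundingRect(c))
E
python3 -c "
from pl import *
plan((399,366,8,93)); tarts('t5'); wl('w5')"
```

```text
t 18.6 p [395.9 366.5  52.1] ang 93.0 w 0.874 gf 0.0 j6 -1.01
(399, 366, 8, 93) -> [-0.006 -0.001  0.088] yaw -0.000
tart [ 462.3 -225.2   82.    35.1    2.9]
tart [ 514.1 -341.8   61.8   59.8  -57.3]
w [321. 299.] [399.5 367.2  26. ] (260, 244, 123, 111)
```

Emit:
send_rows:
  increments:
    - {"claw":-0.75,"dx":-0.006,"dy":0.001,"yaw":0,"dz":0.03}
    - {"claw":-0.75,"dx":-0.006,"dy":0.001,"yaw":0,"dz":0.06}
    - {"claw":-0.7,"dx":-0.006,"dy":0.001,"yaw":0,"dz":0.08}
    - {"claw":-0.6,"dx":-0.006,"dy":0.001,"yaw":0,"dz":0.087}
    - {"claw":-0.55,"dx":-0.006,"dy":0.001,"yaw":0,"dz":0.089}
    - {"claw":-0.5,"dx":-0.006,"dy":0.001,"yaw":0,"dz":0.089}
    - {"claw":-0.46,"dx":-0.006,"dy":0.001,"yaw":0,"dz":0.089}
    - {"claw":-0.44,"dx":-0.006,"dy":0.001,"yaw":0,"dz":0.089}
    - {"claw":-0.43,"dx":-0.006,"dy":0.001,"yaw":0,"dz":0.089}
    - {"claw":-0.43,"dx":-0.006,"dy":0.001,"yaw":0,"dz":0.089}

```text
time: 19.92
tool_pos: [0.4003, 0.369, 0.0105]
tool_rot: [0.0, -0.026, 1.0, 0.0]
contact_force: [-2.5, -1.7, 4.9]
gripper_width: 0.717
grasp_force: 14.4
```

Emit:
send_rows:
  increments:
    - {"claw":-0.42,"dx":0,"dy":0,"yaw":0,"dz":0}
    - {"claw":-0.416,"dx":0,"dy":0,"yaw":0,"dz":0}

```text
time: 20.18
tool_pos: [0.4003, 0.369, 0.0106]
tool_rot: [0.0, -0.026, 1.0, 0.0]
contact_force: [-1.5, -2.1, 7.2]
gripper_width: 0.711
grasp_force: 25.3
```

Emit:
send_rows:
  increments:
    - {"claw":-0.414,"dx":0,"dy":0,"yaw":0,"dz":0}
    - {"claw":-0.414,"dx":0,"dy":0,"yaw":0,"dz":-0.02}
    - {"claw":-0.414,"dx":0,"dy":0,"yaw":0,"dz":-0.06}
    - {"claw":-0.414,"dx":0,"dy":0,"yaw":0,"dz":-0.09}
    - {"claw":-0.414,"dx":0,"dy":0,"yaw":0,"dz":-0.09}

```text
time: 20.8
tool_pos: [0.4014, 0.3699, 0.0574]
tool_rot: [0.002, -0.026, 1.0, 0.001]
contact_force: [-0.8, -0.3, -0.4]
gripper_width: 0.708
grasp_force: 27.1
```

```bash
python3 -c "
from pl import *
plan((422,-347,55,93),(422,-347,9,93))"
```

```text
t 20.8 p [401.4 369.9  57.4] ang 93.0 w 0.708 gf 27.1 j6 -1.02
(422, -347, 55, 93) -> [ 3.400e-02 -1.434e+00  1.000e-03] yaw 0.000
(422, -347, 9, 93) -> [ 0.035 -1.434  0.093] yaw 0.000
```

Emit:
send_rows:
  increments:
    - {"claw":-0.414,"dx":0,"dy":-0.03,"yaw":0,"dz":0}
    - {"claw":-0.414,"dx":0.002,"dy":-0.09,"yaw":0,"dz":0}
    - {"claw":-0.414,"dx":0.004,"dy":-0.17,"yaw":0,"dz":0}
    - {"claw":-0.414,"dx":0.006,"dy":-0.26,"yaw":0,"dz":0}
    - {"claw":-0.414,"dx":0.008,"dy":-0.35,"yaw":0,"dz":0}
    - {"claw":-0.414,"dx":0.01,"dy":-0.44,"yaw":0,"dz":0}
    - {"claw":-0.414,"dx":0.012,"dy":-0.53,"yaw":0,"dz":0}
    - {"claw":-0.414,"dx":0.014,"dy":-0.62,"yaw":0,"dz":0}
    - {"claw":-0.414,"dx":0.017,"dy":-0.71,"yaw":0,"dz":0}
    - {"claw":-0.414,"dx":0.019,"dy":-0.78,"yaw":0,"dz":0}
    - {"claw":-0.414,"dx":0.02,"dy":-0.83,"yaw":0,"dz":0}

```text
time: 22.18
tool_pos: [0.4104, -0.0478, 0.0538]
tool_rot: [-0.001, -0.025, 1.0, 0.0]
contact_force: [0.7, -0.5, -0.7]
gripper_width: 0.713
grasp_force: 27.1
```

Emit:
send_rows:
  increments:
    - {"claw":-0.414,"dx":0.001,"dy":-0.05,"yaw":0,"dz":0}
    - {"claw":-0.414,"dx":0.003,"dy":-0.12,"yaw":0,"dz":0}
    - {"claw":-0.414,"dx":0.005,"dy":-0.2,"yaw":0,"dz":0}
    - {"claw":-0.414,"dx":0.007,"dy":-0.29,"yaw":0,"dz":0}
    - {"claw":-0.414,"dx":0.01,"dy":-0.38,"yaw":0,"dz":0}
    - {"claw":-0.414,"dx":0.012,"dy":-0.47,"yaw":0,"dz":0}
    - {"claw":-0.414,"dx":0.014,"dy":-0.54,"yaw":0,"dz":0}
    - {"claw":-0.414,"dx":0.014,"dy":-0.58,"yaw":0,"dz":0}
    - {"claw":-0.414,"dx":0.014,"dy":-0.6,"yaw":0,"dz":0}
    - {"claw":-0.414,"dx":0.014,"dy":-0.603,"yaw":0,"dz":0}
    - {"claw":-0.414,"dx":0.014,"dy":-0.603,"yaw":0,"dz":0}

```text
time: 23.55
tool_pos: [0.4207, -0.3465, 0.0546]
tool_rot: [-0.0, -0.027, 1.0, 0.0]
contact_force: [0.8, 0.6, 0.3]
gripper_width: 0.71
grasp_force: 27.1
```

```bash
python3 -c "
from pl import *
plan((422,-347,9.5,93)); wl('w6')"
```

```text
t 23.6 p [ 420.7 -346.5   54.6] ang 93.1 w 0.710 gf 27.1 j6 -2.45
(422, -347, 9.5, 93) -> [-0.003 -0.001  0.09 ] yaw 0.001
w [519. 330.] [ 442.7 -227.3   26. ] (490, 297, 58, 78)
w [611. 380.] [ 494.  -116.8   26. ] (566, 296, 74, 166)
w [319. 340.] [ 450.3 -345.8   26. ] (242, 266, 154, 159)
```

Emit:
send_rows:
  increments:
    - {"claw":-0.414,"dx":-0.002,"dy":0,"yaw":0,"dz":0.03}
    - {"claw":-0.414,"dx":-0.002,"dy":0,"yaw":0,"dz":0.06}
    - {"claw":-0.414,"dx":-0.002,"dy":0,"yaw":0,"dz":0.08}
    - {"claw":-0.414,"dx":-0.002,"dy":0,"yaw":0,"dz":0.088}
    - {"claw":-0.414,"dx":-0.002,"dy":0,"yaw":0,"dz":0.09}
    - {"claw":-0.414,"dx":-0.002,"dy":0,"yaw":0,"dz":0.09}
    - {"claw":-0.48,"dx":-0.002,"dy":0,"yaw":0,"dz":0.09}
    - {"claw":-0.6,"dx":-0.002,"dy":0,"yaw":0,"dz":0.09}
    - {"claw":-0.75,"dx":-0.002,"dy":0,"yaw":0,"dz":0.09}
    - {"claw":-0.75,"dx":-0.002,"dy":0,"yaw":0,"dz":0.085}
    - {"claw":-0.75,"dx":-0.002,"dy":0,"yaw":0,"dz":0.05}
    - {"claw":-0.75,"dx":-0.002,"dy":0,"yaw":0,"dz":0.0}
    - {"claw":-0.75,"dx":-0.002,"dy":0,"yaw":0,"dz":-0.06}
    - {"claw":-0.75,"dx":-0.002,"dy":0,"yaw":0,"dz":-0.18}
    - {"claw":1,"dx":-0.002,"dy":0,"yaw":0,"dz":-0.31}
    - {"claw":1,"dx":-0.002,"dy":0,"yaw":0,"dz":-0.31}
    - {"claw":1,"dx":-0.1,"dy":0.03,"yaw":0,"dz":-0.31}
    - {"claw":1,"dx":-0.2,"dy":0.08,"yaw":0,"dz":-0.31}
    - {"claw":1,"dx":-0.2,"dy":0.08,"yaw":0,"dz":-0.31}

```text
time: 25.98
tool_pos: [0.5204, -0.3002, 0.2096]
tool_rot: [-0.0, -0.028, 1.0, 0.0]
contact_force: [0.2, 0.4, -0.6]
gripper_width: -0.001
grasp_force: 0.0
```

```bash
python3 -c "
from pl import *
plan((620,-276.5,190,93),(620,-276.5,163,93)); wl('w7',.161); tarts('t7')"
```

```text
t 26.0 p [ 520.4 -300.2  209.6] ang 93.3 w -0.001 gf 0.0 j6 -2.28
(620, -276.5, 190, 93) -> [-0.202  0.036  0.039] yaw 0.003
(620, -276.5, 163, 93) -> [-0.202  0.036  0.093] yaw 0.003
w [273. 210.] [ 484.9 -327.5  161. ] (239, 175, 68, 70)
w [522. 246.] [ 496.5 -180.4  161. ] (457, 140, 126, 218)
w [406. 161.] [ 454.2 -259.6  161. ] (386, 115, 40, 93)
w [271. 107.] [ 430.9 -330.4  161. ] (236, 73, 71, 69)
tart [ 466.7 -225.3   73.1   35.4    2.9]
tart [ 525.3 -350.9   61.1   25.9   53.4]
```

View pics/w7.png

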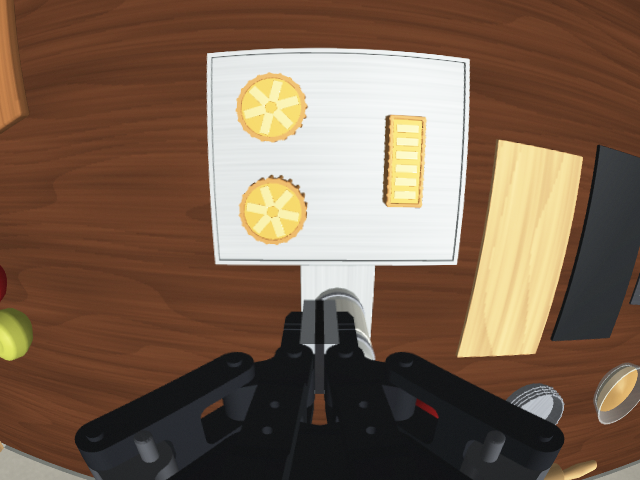

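View pics/t7.png

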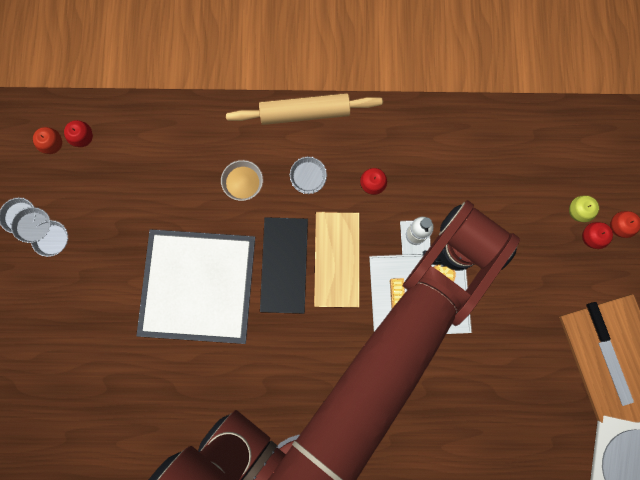

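The wrist view shows both rounds, at (272,107) and (273,210), and the oblong at (406,161), all flat in the tray. The top view confirms the baking sheet is empty. Next is the press.

Emit:
send_rows:
  increments:
    - {"claw":1,"dx":-0.08,"dy":0.014,"yaw":0,"dz":0}
    - {"claw":1,"dx":-0.16,"dy":0.028,"yaw":0,"dz":0}
    - {"claw":1,"dx":-0.202,"dy":0.036,"yaw":0,"dz":0.02}
    - {"claw":1,"dx":-0.202,"dy":0.036,"yaw":0,"dz":0.04}
    - {"claw":1,"dx":-0.202,"dy":0.036,"yaw":0,"dz":0.06}
    - {"claw":1,"dx":-0.202,"dy":0.036,"yaw":0,"dz":0.075}
    - {"claw":1,"dx":-0.202,"dy":0.036,"yaw":0,"dz":0.08}
    - {"claw":1,"dx":-0.202,"dy":0.036,"yaw":0,"dz":0.08}

```text
time: 27.08
tool_pos: [0.6181, -0.2792, 0.1698]
tool_rot: [-0.0, -0.026, 1.0, 0.0]
contact_force: [0.6, -0.5, 0.8]
gripper_width: -0.001
grasp_force: 0.0
```

```bash
python3 -c "
from pl import *
plan((620,-276.5,160,93),(620,-276.5,153,93)); S=save('side','s8.png'); cv2.imwrite('pics/s8c.png',cv2.resize(S[180:340,380:540],None,fx=3,fy=3)[:,:,::-1])"
```

```text
t 27.1 p [ 618.1 -279.2  169.8] ang 93.0 w -0.001 gf 0.0 j6 -2.16
(620, -276.5, 160, 93) -> [-0.004  0.005  0.02 ] yaw -0.000
(620, -276.5, 153, 93) -> [-0.004  0.005  0.034] yaw -0.000
```

View pics/s8c.png

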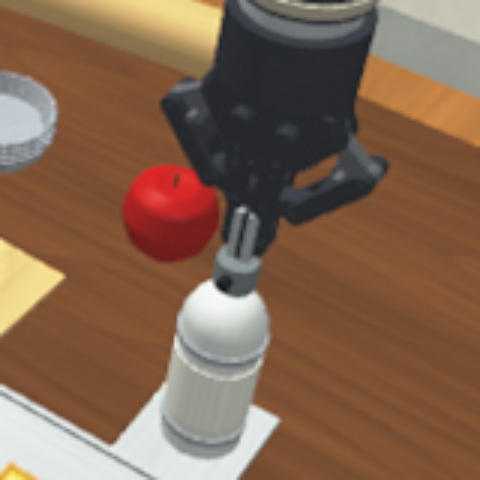

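The crop shows the shut fingertips (243,250) centred just above the cap (238,265). I press down gently.

Emit:
send_rows:
  increments:
    - {"claw":1,"dx":-0.004,"dy":0.005,"yaw":0,"dz":0.006}
    - {"claw":1,"dx":-0.004,"dy":0.005,"yaw":0,"dz":0.01}
    - {"claw":1,"dx":-0.004,"dy":0.005,"yaw":0,"dz":0.014}
    - {"claw":1,"dx":-0.004,"dy":0.005,"yaw":0,"dz":0.018}
    - {"claw":1,"dx":-0.004,"dy":0.005,"yaw":0,"dz":0.021}
    - {"claw":1,"dx":-0.004,"dy":0.005,"yaw":0,"dz":0.024}
    - {"claw":1,"dx":-0.004,"dy":0.005,"yaw":0,"dz":0.026}
    - {"claw":1,"dx":-0.004,"dy":0.005,"yaw":0,"dz":0.026}

```text
time: 28.12
tool_pos: [0.6203, -0.2764, 0.1572]
tool_rot: [0.0, -0.026, 1.0, -0.0]
contact_force: [-2.1, 1.0, 3.5]
gripper_width: -0.0
grasp_force: 2.0
```

Emit:
send_rows:
  increments:
    - {"claw":1,"dx":0,"dy":0,"yaw":0,"dz":0.002}
    - {"claw":1,"dx":0,"dy":0,"yaw":0,"dz":0.004}
    - {"claw":1,"dx":0,"dy":0,"yaw":0,"dz":0.004}

```text
time: 28.5
tool_pos: [0.6203, -0.2764, 0.1551]
tool_rot: [0.0, -0.026, 1.0, -0.0]
contact_force: [-2.5, 1.0, 5.1]
gripper_width: -0.001
grasp_force: 2.7
```

Emit:
send_rows:
  increments:
    - {"claw":1,"dx":0,"dy":0,"yaw":0,"dz":0.002}
    - {"claw":1,"dx":0,"dy":0,"yaw":0,"dz":0.003}
    - {"claw":1,"dx":0,"dy":0,"yaw":0,"dz":0.003}

```text
time: 28.88
tool_pos: [0.6203, -0.2764, 0.1538]
tool_rot: [0.0, -0.026, 1.0, -0.0]
contact_force: [-3.7, 1.1, 6.4]
gripper_width: -0.001
grasp_force: 3.0
```

Emit:
send_rows:
  increments:
    - {"claw":1,"dx":0,"dy":0,"yaw":0,"dz":0.002}
    - {"claw":1,"dx":0,"dy":0,"yaw":0,"dz":0.004}
    - {"claw":1,"dx":0,"dy":0,"yaw":0,"dz":0.004}

```text
time: 29.25
tool_pos: [0.6204, -0.2765, 0.153]
tool_rot: [0.0, -0.026, 1.0, -0.0]
contact_force: [-5.0, 3.7, 9.0]
gripper_width: 0.001
grasp_force: 4.9
```

The cap stopped at 153 mm with 9 N on it, so it is fully down. I release it and go to the oblong.

Emit:
send_rows:
  increments:
    - {"claw":1,"dx":0,"dy":0,"yaw":0,"dz":-0.004}
    - {"claw":1,"dx":0,"dy":0,"yaw":0,"dz":-0.012}
    - {"claw":1,"dx":0,"dy":0,"yaw":0,"dz":-0.03}
    - {"claw":1,"dx":0,"dy":0,"yaw":0,"dz":-0.08}
    - {"claw":1,"dx":0,"dy":0,"yaw":0,"dz":-0.12}
    - {"claw":1,"dx":0,"dy":0,"yaw":0,"dz":-0.12}
    - {"claw":-0.2,"dx":0.1,"dy":0.03,"yaw":0,"dz":-0.12}
    - {"claw":-0.2,"dx":0.2,"dy":0.07,"yaw":0,"dz":-0.12}
    - {"claw":-0.2,"dx":0.31,"dy":0.12,"yaw":0,"dz":-0.12}
    - {"claw":-0.2,"dx":0.31,"dy":0.12,"yaw":0,"dz":0.0}
    - {"claw":-0.2,"dx":0.31,"dy":0.12,"yaw":0,"dz":0.1}
    - {"claw":-0.2,"dx":0.31,"dy":0.12,"yaw":0,"dz":0.13}
    - {"claw":-0.2,"dx":0.31,"dy":0.12,"yaw":0,"dz":0.13}

```text
time: 30.88
tool_pos: [0.4618, -0.2243, 0.0853]
tool_rot: [-0.001, -0.026, 1.0, 0.001]
contact_force: [0.3, -0.1, 0.5]
gripper_width: 0.604
grasp_force: 0.0
```

```bash
python3 -c "
from pl import *
plan((462.5,-225,60,93),(462.5,-225,10.5,93)); wl('w9',.027)
S=save('side','s9.png'); cv2.imwrite('pics/s9c.png',cv2.resize(S[250:400,340:500],None,fx=3,fy=3)[:,:,::-1])
T=save('top','t9.png')
for c in blobs('top',T,(12,90,120),(32,255,255),100,(378,262,468,334)): print(worldrect('top',c,.024))"
```

```text
t 30.9 p [ 461.8 -224.3   85.3] ang 93.0 w 0.604 gf 0.0 j6 -2.22
(462.5, -225, 60, 93) -> [-0.001 -0.001  0.051] yaw 0.000
(462.5, -225, 10.5, 93) -> [-0.002 -0.002  0.15 ] yaw 0.000
w [454. 446.] [ 615.5 -104.8   27. ] (432, 416, 55, 55)
w [142. 327.] [ 511.4 -342.3   27. ] (104, 292, 80, 72)
w [519. 297.] [475.8 -90.9  27. ] (444, 220, 153, 179)
w [316. 265.] [ 459.2 -226.6   27. ] (287, 201, 60, 132)
w [122. 195.] [ 421.9 -346.1   27. ] (80, 146, 85, 100)
[ 416.2 -355.4   62.3   42.6  -30.9]
[ 439.6 -226.5   46.1   26.6   54.6]
```

View pics/w9.png

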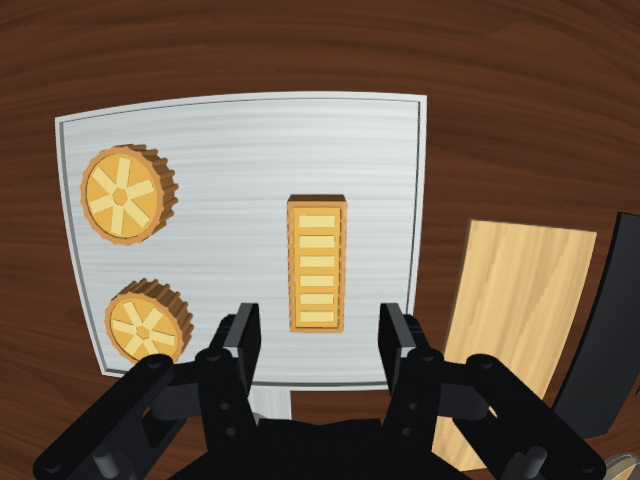

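The oblong at (317,265) lies between the pads, and both rounds are still in place.

Emit:
send_rows:
  increments:
    - {"claw":-0.2,"dx":0,"dy":-0.002,"yaw":0,"dz":0.05}
    - {"claw":-0.2,"dx":0,"dy":-0.002,"yaw":0,"dz":0.1}
    - {"claw":-0.2,"dx":0,"dy":-0.002,"yaw":0,"dz":0.135}
    - {"claw":-0.1,"dx":0,"dy":-0.002,"yaw":0,"dz":0.149}
    - {"claw":0.0,"dx":0,"dy":-0.002,"yaw":0,"dz":0.151}
    - {"claw":0.1,"dx":0,"dy":-0.002,"yaw":0,"dz":0.151}
    - {"claw":0.16,"dx":0,"dy":-0.002,"yaw":0,"dz":0.151}
    - {"claw":0.19,"dx":0,"dy":-0.002,"yaw":0,"dz":0.151}
    - {"claw":0.21,"dx":0,"dy":-0.002,"yaw":0,"dz":0.151}
    - {"claw":0.22,"dx":0,"dy":-0.002,"yaw":0,"dz":0.151}
    - {"claw":0.22,"dx":0,"dy":-0.002,"yaw":0,"dz":0.151}

```text
time: 32.4
tool_pos: [0.4627, -0.2259, 0.0114]
tool_rot: [0.0, -0.026, 1.0, -0.0]
contact_force: [-1.2, 0.2, 6.3]
gripper_width: 0.393
grasp_force: 15.9
```

Emit:
send_rows:
  increments:
    - {"claw":0.23,"dx":0,"dy":0,"yaw":0,"dz":0}
    - {"claw":0.23,"dx":0,"dy":0,"yaw":0,"dz":0}

```text
time: 32.65
tool_pos: [0.4627, -0.2259, 0.0114]
tool_rot: [0.0, -0.026, 1.0, -0.0]
contact_force: [-1.1, 1.8, 5.7]
gripper_width: 0.391
grasp_force: 25.3
```

Emit:
send_rows:
  increments:
    - {"claw":0.23,"dx":0,"dy":0,"yaw":0,"dz":-0.02}
    - {"claw":0.23,"dx":0,"dy":0,"yaw":0,"dz":-0.06}
    - {"claw":0.23,"dx":0,"dy":0,"yaw":0,"dz":-0.07}
    - {"claw":0.23,"dx":0,"dy":0,"yaw":0,"dz":-0.07}

```text
time: 33.15
tool_pos: [0.4624, -0.2257, 0.0459]
tool_rot: [0.0, -0.026, 1.0, -0.0]
contact_force: [-0.5, 0.1, -0.7]
gripper_width: 0.392
grasp_force: 25.1
```

```bash
python3 -c "
from pl import *
plan((555.5,-70,45,90),(555.5,-70,14,90))"
```

```text
t 33.1 p [ 462.4 -225.7   45.9] ang 93.0 w 0.392 gf 25.1 j6 -2.22
(555.5, -70, 45, 90) -> [-0.202  0.301  0.002] yaw 0.035
(555.5, -70, 14, 90) -> [-0.202  0.301  0.064] yaw 0.035
```

Emit:
send_rows:
  increments:
    - {"claw":0.23,"dx":-0.015,"dy":0.022,"yaw":0.005,"dz":0}
    - {"claw":0.23,"dx":-0.045,"dy":0.067,"yaw":0.01,"dz":0}
    - {"claw":0.23,"dx":-0.085,"dy":0.127,"yaw":0.015,"dz":0}
    - {"claw":0.23,"dx":-0.125,"dy":0.187,"yaw":0.02,"dz":0}
    - {"claw":0.23,"dx":-0.165,"dy":0.247,"yaw":0.03,"dz":0}
    - {"claw":0.23,"dx":-0.19,"dy":0.285,"yaw":0.035,"dz":0}
    - {"claw":0.23,"dx":-0.202,"dy":0.301,"yaw":0.035,"dz":0}
    - {"claw":0.23,"dx":-0.202,"dy":0.301,"yaw":0.035,"dz":0}
    - {"claw":0.23,"dx":-0.202,"dy":0.301,"yaw":0.035,"dz":0}

```text
time: 34.28
tool_pos: [0.5548, -0.0705, 0.0455]
tool_rot: [-0.0, 0.0, 1.0, -0.0]
contact_force: [-0.8, 0.1, -1.1]
gripper_width: 0.39
grasp_force: 25.1
```

```bash
python3 -c "
from pl import *
plan((555.5,-70,15,90));wl('w10',.045)"
```

```text
t 34.3 p [554.8 -70.5  45.5] ang 90.0 w 0.390 gf 25.1 j6 -1.83
(555.5, -70, 15, 90) -> [-0.001  0.001  0.061] yaw -0.000
w [415. 171.] [491.2 -33.7  45. ] (379, 44, 58, 308)
w [312. 263.] [529.5 -73.9  45. ] (205, 42, 176, 383)
```

View pics/w10.png

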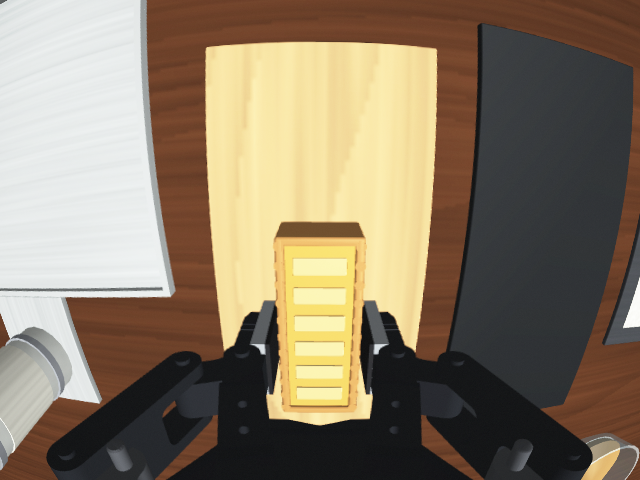

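The oblong (275–365, 222–412) is centred over the board, whose width spans columns 207–437. I lower it and let go.

Emit:
send_rows:
  increments:
    - {"claw":0.23,"dx":0,"dy":0,"yaw":0,"dz":0.03}
    - {"claw":0.23,"dx":0,"dy":0,"yaw":0,"dz":0.05}
    - {"claw":0.23,"dx":0,"dy":0,"yaw":0,"dz":0.058}
    - {"claw":0.23,"dx":0,"dy":0,"yaw":0,"dz":0.061}
    - {"claw":0.23,"dx":0,"dy":0,"yaw":0,"dz":0.061}
    - {"claw":0.15,"dx":0,"dy":0,"yaw":0,"dz":0.061}
    - {"claw":0.0,"dx":0,"dy":0,"yaw":0,"dz":0.061}
    - {"claw":-0.2,"dx":0,"dy":0,"yaw":0,"dz":0.061}
    - {"claw":-0.2,"dx":0,"dy":0,"yaw":0,"dz":0.061}
    - {"claw":-0.2,"dx":0,"dy":0,"yaw":0,"dz":0.0}
    - {"claw":-0.2,"dx":0,"dy":0,"yaw":0,"dz":-0.05}
    - {"claw":-0.75,"dx":0,"dy":0,"yaw":0,"dz":-0.1}
    - {"claw":-0.75,"dx":0,"dy":0,"yaw":0,"dz":-0.11}

```text
time: 35.95
tool_pos: [0.5567, -0.0704, 0.103]
tool_rot: [0.002, -0.0, 1.0, -0.001]
contact_force: [-0.3, -0.3, 0.4]
gripper_width: 0.877
grasp_force: 0.0
```

```bash
python3 -c "
from pl import *
plan((515,-342,95,90),(515,-342,60,90));tarts('t11',(365,255,475,340));wl('w11',.03)"
```

```text
t 36.0 p [556.7 -70.4 103. ] ang 90.0 w 0.877 gf 0.0 j6 -1.83
(515, -342, 95, 90) -> [ 0.084 -0.543  0.016] yaw 0.000
(515, -342, 60, 90) -> [ 0.084 -0.543  0.086] yaw 0.000
tart [ 422.1 -346.8   63.7   58.1  -89.4]
tart [ 514.1 -341.8   61.8   59.8  -57.3]
w [329. 249.] [548.7 -64.9  30. ] (249, 59, 162, 334)
```

Emit:
send_rows:
  increments:
    - {"claw":-0.75,"dx":0.018,"dy":-0.11,"yaw":0,"dz":0}
    - {"claw":-0.75,"dx":0.035,"dy":-0.22,"yaw":0,"dz":0}
    - {"claw":-0.75,"dx":0.05,"dy":-0.34,"yaw":0,"dz":0}
    - {"claw":-0.75,"dx":0.068,"dy":-0.44,"yaw":0,"dz":0}
    - {"claw":-0.75,"dx":0.084,"dy":-0.52,"yaw":0,"dz":0}
    - {"claw":-0.75,"dx":0.084,"dy":-0.543,"yaw":0,"dz":0}
    - {"claw":-0.75,"dx":0.084,"dy":-0.543,"yaw":0,"dz":0.04}
    - {"claw":-0.75,"dx":0.084,"dy":-0.543,"yaw":0,"dz":0.08}
    - {"claw":-0.75,"dx":0.084,"dy":-0.543,"yaw":0,"dz":0.086}
    - {"claw":-0.75,"dx":0.084,"dy":-0.543,"yaw":0,"dz":0.086}

```text
time: 37.3
tool_pos: [0.5133, -0.3404, 0.0569]
tool_rot: [-0.001, -0.001, 1.0, 0.001]
contact_force: [0.6, 0.5, 0.8]
gripper_width: 0.875
grasp_force: 0.0
```

```bash
python3 -c "
from pl import *
plan((515,-342,8.5,90));wl('w12',.027)
tarts('t12',(300,200,364,330))"
```

```text
t 37.3 p [ 513.3 -340.4   56.9] ang 90.1 w 0.875 gf 0.0 j6 -2.28
(515, -342, 8.5, 90) -> [-0.004 -0.003  0.097] yaw 0.001
w [314. 291.] [ 513.8 -343.4   27. ] (255, 237, 120, 108)
w [614. 335.] [ 555.8 -131.    27. ] (568, 155, 72, 276)
w [304. 105.] [ 423.1 -348.2   27. ] (237, 40, 135, 132)
```

Emit:
send_rows:
  increments:
    - {"claw":-0.75,"dx":-0.001,"dy":-0.004,"yaw":0,"dz":0.03}
    - {"claw":-0.75,"dx":-0.001,"dy":-0.004,"yaw":0,"dz":0.06}
    - {"claw":-0.7,"dx":-0.001,"dy":-0.004,"yaw":0,"dz":0.085}
    - {"claw":-0.6,"dx":-0.001,"dy":-0.004,"yaw":0,"dz":0.094}
    - {"claw":-0.55,"dx":-0.001,"dy":-0.004,"yaw":0,"dz":0.096}
    - {"claw":-0.5,"dx":-0.001,"dy":-0.004,"yaw":0,"dz":0.096}
    - {"claw":-0.46,"dx":-0.001,"dy":-0.004,"yaw":0,"dz":0.096}
    - {"claw":-0.44,"dx":-0.001,"dy":-0.004,"yaw":0,"dz":0.096}
    - {"claw":-0.43,"dx":-0.001,"dy":-0.004,"yaw":0,"dz":0.096}
    - {"claw":-0.43,"dx":-0.001,"dy":-0.004,"yaw":0,"dz":0.096}

```text
time: 38.65
tool_pos: [0.5142, -0.3437, 0.0106]
tool_rot: [0.0, -0.0, 1.0, -0.0]
contact_force: [-0.8, 1.7, 5.0]
gripper_width: 0.716
grasp_force: 13.8
```

Emit:
send_rows:
  increments:
    - {"claw":-0.42,"dx":0,"dy":0,"yaw":0,"dz":0}
    - {"claw":-0.416,"dx":0,"dy":0,"yaw":0,"dz":0}

```text
time: 38.9
tool_pos: [0.5142, -0.3438, 0.0107]
tool_rot: [0.0, -0.0, 1.0, -0.0]
contact_force: [-2.1, 2.4, 6.1]
gripper_width: 0.712
grasp_force: 24.3
```

Emit:
send_rows:
  increments:
    - {"claw":-0.414,"dx":0,"dy":0,"yaw":0,"dz":0}
    - {"claw":-0.414,"dx":0,"dy":0,"yaw":0,"dz":-0.02}
    - {"claw":-0.414,"dx":0,"dy":0,"yaw":0,"dz":-0.06}
    - {"claw":-0.414,"dx":0,"dy":0,"yaw":0,"dz":-0.11}
    - {"claw":-0.414,"dx":0,"dy":0,"yaw":0,"dz":-0.11}

```text
time: 39.52
tool_pos: [0.5157, -0.3452, 0.0685]
tool_rot: [0.003, -0.0, 1.0, -0.002]
contact_force: [1.0, 0.3, -0.6]
gripper_width: 0.709
grasp_force: 26.0
```

```bash
python3 -c "
from pl import *
plan((588,66,65,90),(588,66,13,90))
T=save('top','t12.png')
for c in blobs('top',T,(16,120,200),(32,255,255),5,(314,212,360,306)): print(worldrect('top',c,.03))"
```

```text
t 39.5 p [ 515.7 -345.2   68.5] ang 90.0 w 0.709 gf 26.0 j6 -2.28
(588, 66, 65, 90) -> [-0.145  0.822  0.004] yaw 0.000
(588, 66, 13, 90) -> [-0.144  0.823  0.108] yaw 0.000
[ 5.542e+02 -6.940e+01  8.590e+01  3.340e+01  2.000e-01]
```

Emit:
send_rows:
  increments:
    - {"claw":-0.414,"dx":-0.005,"dy":0.03,"yaw":0,"dz":0}
    - {"claw":-0.414,"dx":-0.016,"dy":0.09,"yaw":0,"dz":0}
    - {"claw":-0.414,"dx":-0.03,"dy":0.17,"yaw":0,"dz":0}
    - {"claw":-0.414,"dx":-0.046,"dy":0.26,"yaw":0,"dz":0}
    - {"claw":-0.414,"dx":-0.062,"dy":0.35,"yaw":0,"dz":0}
    - {"claw":-0.414,"dx":-0.078,"dy":0.44,"yaw":0,"dz":0}
    - {"claw":-0.414,"dx":-0.094,"dy":0.53,"yaw":0,"dz":0}
    - {"claw":-0.414,"dx":-0.11,"dy":0.62,"yaw":0,"dz":0}
    - {"claw":-0.414,"dx":-0.124,"dy":0.7,"yaw":0,"dz":0}
    - {"claw":-0.414,"dx":-0.136,"dy":0.77,"yaw":0,"dz":0}
    - {"claw":-0.414,"dx":-0.143,"dy":0.81,"yaw":0,"dz":0}
    - {"claw":-0.414,"dx":-0.144,"dy":0.822,"yaw":0,"dz":0}
    - {"claw":-0.414,"dx":-0.144,"dy":0.822,"yaw":0,"dz":0.03}
    - {"claw":-0.414,"dx":-0.144,"dy":0.822,"yaw":0,"dz":0.05}
    - {"claw":-0.414,"dx":-0.144,"dy":0.822,"yaw":0,"dz":0.05}

```text
time: 41.45
tool_pos: [0.5842, 0.0666, 0.0377]
tool_rot: [-0.002, 0.001, 1.0, -0.0]
contact_force: [0.3, -0.3, -1.1]
gripper_width: 0.714
grasp_force: 26.0
```

```bash
python3 -c "
from pl import *
plan((588,66,14,90));wl('w13',.04)"
```

```text
t 41.5 p [584.2  66.6  37.7] ang 89.9 w 0.714 gf 26.0 j6 -1.58
(588, 66, 14, 90) -> [-0.008 -0.001  0.047] yaw -0.001
w [319. 334.] [590.9  65.9  40. ] (243, 269, 153, 130)
w [ 92. 192.] [526.  -32.8  40. ] (2, 0, 184, 402)
```

View pics/w13.png

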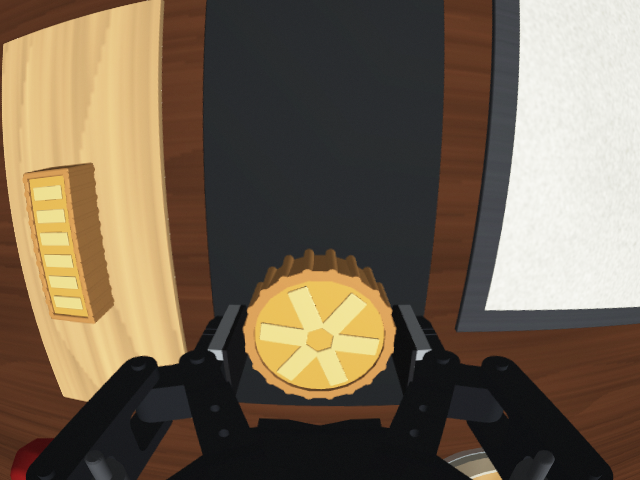

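The round at (320,335) is over the far part of the slate, whose edges are at columns 205–444. The oblong is flat on the board. I place the round.

Emit:
send_rows:
  increments:
    - {"claw":-0.414,"dx":-0.003,"dy":0,"yaw":0,"dz":0.02}
    - {"claw":-0.414,"dx":-0.003,"dy":0,"yaw":0,"dz":0.038}
    - {"claw":-0.414,"dx":-0.003,"dy":0,"yaw":0,"dz":0.045}
    - {"claw":-0.414,"dx":-0.003,"dy":0,"yaw":0,"dz":0.045}
    - {"claw":-0.414,"dx":-0.003,"dy":0,"yaw":0,"dz":0.045}

```text
time: 42.12
tool_pos: [0.5875, 0.0675, 0.0176]
tool_rot: [0.0, -0.0, 1.0, -0.0]
contact_force: [-0.7, 0.4, -0.7]
gripper_width: 0.713
grasp_force: 26.0
```

Emit:
send_rows:
  increments:
    - {"claw":-0.414,"dx":0,"dy":0,"yaw":0,"dz":0.005}
    - {"claw":-0.414,"dx":0,"dy":0,"yaw":0,"dz":0.007}
    - {"claw":-0.414,"dx":0,"dy":0,"yaw":0,"dz":0.007}
    - {"claw":-0.48,"dx":0,"dy":0,"yaw":0,"dz":0.007}
    - {"claw":-0.6,"dx":0,"dy":0,"yaw":0,"dz":0.007}
    - {"claw":-0.75,"dx":0,"dy":0,"yaw":0,"dz":0.007}
    - {"claw":-0.75,"dx":0,"dy":0,"yaw":0,"dz":0.005}
    - {"claw":-0.75,"dx":0,"dy":0,"yaw":0,"dz":-0.03}
    - {"claw":-0.75,"dx":0,"dy":0,"yaw":0,"dz":-0.09}
    - {"claw":-0.75,"dx":0,"dy":0,"yaw":0,"dz":-0.15}
    - {"claw":-0.75,"dx":0,"dy":0,"yaw":0,"dz":-0.17}

```text
time: 43.5
tool_pos: [0.5892, 0.0675, 0.1061]
tool_rot: [0.003, -0.0, 1.0, -0.0]
contact_force: [0.0, 1.1, -0.0]
gripper_width: 0.879
grasp_force: 0.0
```

```bash
python3 -c "
from pl import *
tarts('t14',(365,255,475,340))
plan((422,-347,100,90),(422,-347,55,90))"
```

```text
tart [ 421.3 -347.4   62.4   60.6  -56.6]
t 43.5 p [589.2  67.5 106.2] ang 90.0 w 0.876 gf 0.0 j6 -1.58
(422, -347, 100, 90) -> [ 0.335 -0.829  0.01 ] yaw 0.000
(422, -347, 55, 90) -> [ 0.335 -0.829  0.1  ] yaw 0.000
```

Emit:
send_rows:
  increments:
    - {"claw":-0.75,"dx":0.04,"dy":-0.1,"yaw":0,"dz":0}
    - {"claw":-0.75,"dx":0.08,"dy":-0.2,"yaw":0,"dz":0}
    - {"claw":-0.75,"dx":0.12,"dy":-0.31,"yaw":0,"dz":0}
    - {"claw":-0.75,"dx":0.17,"dy":-0.42,"yaw":0,"dz":0}
    - {"claw":-0.75,"dx":0.21,"dy":-0.53,"yaw":0,"dz":0}
    - {"claw":-0.75,"dx":0.26,"dy":-0.64,"yaw":0,"dz":0}
    - {"claw":-0.75,"dx":0.3,"dy":-0.74,"yaw":0,"dz":0}
    - {"claw":-0.75,"dx":0.33,"dy":-0.81,"yaw":0,"dz":0}
    - {"claw":-0.75,"dx":0.335,"dy":-0.829,"yaw":0,"dz":0}
    - {"claw":-0.75,"dx":0.335,"dy":-0.829,"yaw":0,"dz":0.04}
    - {"claw":-0.75,"dx":0.335,"dy":-0.829,"yaw":0,"dz":0.08}
    - {"claw":-0.75,"dx":0.335,"dy":-0.829,"yaw":0,"dz":0.1}
    - {"claw":-0.75,"dx":0.335,"dy":-0.829,"yaw":0,"dz":0.1}

```text
time: 45.18
tool_pos: [0.4193, -0.3454, 0.0504]
tool_rot: [-0.001, -0.001, 1.0, 0.001]
contact_force: [-0.1, 0.5, 0.4]
gripper_width: 0.882
grasp_force: 0.0
```

```bash
python3 -c "
from pl import *
tarts('t15',(256,210,310,320))
plan((422,-347,9,90));wl('w15',.027)"
```

```text
tart [590.2  67.8  60.6  59.6   1. ]
t 45.2 p [ 419.9 -346.2   51.6] ang 90.1 w 0.870 gf 0.0 j6 -2.40
(422, -347, 9, 90) -> [-0.004 -0.002  0.085] yaw 0.001
w [612. 357.] [ 478.8 -135.4   27. ] (574, 284, 66, 153)
w [316. 294.] [ 420.1 -348.3   27. ] (255, 231, 124, 120)
```

Emit:
send_rows:
  increments:
    - {"claw":-0.75,"dx":-0.001,"dy":-0.003,"yaw":0,"dz":0.03}
    - {"claw":-0.75,"dx":-0.001,"dy":-0.003,"yaw":0,"dz":0.06}
    - {"claw":-0.7,"dx":-0.001,"dy":-0.003,"yaw":0,"dz":0.077}
    - {"claw":-0.6,"dx":-0.001,"dy":-0.003,"yaw":0,"dz":0.083}
    - {"claw":-0.55,"dx":-0.001,"dy":-0.003,"yaw":0,"dz":0.085}
    - {"claw":-0.5,"dx":-0.001,"dy":-0.003,"yaw":0,"dz":0.085}
    - {"claw":-0.46,"dx":-0.001,"dy":-0.003,"yaw":0,"dz":0.085}
    - {"claw":-0.44,"dx":-0.001,"dy":-0.003,"yaw":0,"dz":0.085}
    - {"claw":-0.43,"dx":-0.001,"dy":-0.003,"yaw":0,"dz":0.085}
    - {"claw":-0.43,"dx":-0.001,"dy":-0.003,"yaw":0,"dz":0.085}

```text
time: 46.52
tool_pos: [0.4206, -0.3487, 0.0104]
tool_rot: [0.0, -0.0, 1.0, -0.0]
contact_force: [-1.0, 2.9, 5.3]
gripper_width: 0.716
grasp_force: 13.9
```

Emit:
send_rows:
  increments:
    - {"claw":-0.42,"dx":0,"dy":0,"yaw":0,"dz":0}
    - {"claw":-0.416,"dx":0,"dy":0,"yaw":0,"dz":0}

```text
time: 46.78
tool_pos: [0.4206, -0.3488, 0.0106]
tool_rot: [0.0, -0.0, 1.0, -0.0]
contact_force: [-1.1, 2.1, 7.8]
gripper_width: 0.713
grasp_force: 24.4
```

Emit:
send_rows:
  increments:
    - {"claw":-0.414,"dx":0,"dy":0,"yaw":0,"dz":0}
    - {"claw":-0.414,"dx":0,"dy":0,"yaw":0,"dz":-0.02}
    - {"claw":-0.414,"dx":0,"dy":0,"yaw":0,"dz":-0.06}
    - {"claw":-0.414,"dx":0,"dy":0,"yaw":0,"dz":-0.11}
    - {"claw":-0.414,"dx":0,"dy":0,"yaw":0,"dz":-0.11}

```text
time: 47.4
tool_pos: [0.422, -0.3505, 0.0683]
tool_rot: [0.002, -0.0, 1.0, -0.003]
contact_force: [0.7, -0.0, -0.3]
gripper_width: 0.709
grasp_force: 26.1
```

```bash
python3 -c "
from pl import *
plan((488,68,65,90),(488,68,14,90))"
```

```text
t 47.4 p [ 422.  -350.5   68.3] ang 90.0 w 0.709 gf 26.1 j6 -2.40
(488, 68, 65, 90) -> [-0.132  0.837  0.003] yaw 0.000
(488, 68, 14, 90) -> [-0.132  0.837  0.105] yaw 0.000
```

Emit:
send_rows:
  increments:
    - {"claw":-0.414,"dx":-0.005,"dy":0.03,"yaw":0,"dz":0}
    - {"claw":-0.414,"dx":-0.014,"dy":0.09,"yaw":0,"dz":0}
    - {"claw":-0.414,"dx":-0.027,"dy":0.17,"yaw":0,"dz":0}
    - {"claw":-0.414,"dx":-0.041,"dy":0.26,"yaw":0,"dz":0}
    - {"claw":-0.414,"dx":-0.055,"dy":0.35,"yaw":0,"dz":0}
    - {"claw":-0.414,"dx":-0.069,"dy":0.44,"yaw":0,"dz":0}
    - {"claw":-0.414,"dx":-0.084,"dy":0.53,"yaw":0,"dz":0}
    - {"claw":-0.414,"dx":-0.098,"dy":0.62,"yaw":0,"dz":0}
    - {"claw":-0.414,"dx":-0.112,"dy":0.71,"yaw":0,"dz":0}
    - {"claw":-0.414,"dx":-0.124,"dy":0.78,"yaw":0,"dz":0}
    - {"claw":-0.414,"dx":-0.131,"dy":0.825,"yaw":0,"dz":0}
    - {"claw":-0.414,"dx":-0.132,"dy":0.837,"yaw":0,"dz":0}
    - {"claw":-0.414,"dx":-0.132,"dy":0.837,"yaw":0,"dz":0.03}
    - {"claw":-0.414,"dx":-0.132,"dy":0.837,"yaw":0,"dz":0.06}
    - {"claw":-0.414,"dx":-0.132,"dy":0.837,"yaw":0,"dz":0.075}
    - {"claw":-0.414,"dx":-0.132,"dy":0.837,"yaw":0,"dz":0.085}
    - {"claw":-0.414,"dx":-0.132,"dy":0.837,"yaw":0,"dz":0.085}
    - {"claw":-0.414,"dx":-0.132,"dy":0.837,"yaw":0,"dz":0.085}

```text
time: 49.65
tool_pos: [0.4867, 0.0698, 0.0228]
tool_rot: [0.0, 0.0, 1.0, -0.0]
contact_force: [-0.2, 0.3, -1.1]
gripper_width: 0.715
grasp_force: 26.1
```

```bash
python3 -c "
from pl import *
plan((488,68,14,90));wl('w16',.035)"
```

```text
t 49.6 p [486.7  69.8  22.8] ang 90.0 w 0.715 gf 26.1 j6 -1.58
(488, 68, 14, 90) -> [-0.003 -0.004  0.018] yaw -0.000
w [171. 453.] [570.5 -13.   35. ] (137, 419, 61, 61)
w [319. 335.] [487.8  69.2  35. ] (243, 270, 153, 130)
w [ 83. 284.] [467.7 -36.   35. ] (0, 190, 174, 239)
```

Emit:
send_rows:
  increments:
    - {"claw":-0.414,"dx":-0.003,"dy":-0.003,"yaw":0,"dz":0.008}
    - {"claw":-0.414,"dx":-0.003,"dy":-0.003,"yaw":0,"dz":0.015}
    - {"claw":-0.414,"dx":-0.003,"dy":-0.003,"yaw":0,"dz":0.018}
    - {"claw":-0.414,"dx":-0.003,"dy":-0.003,"yaw":0,"dz":0.018}
    - {"claw":-0.48,"dx":-0.003,"dy":-0.003,"yaw":0,"dz":0.018}
    - {"claw":-0.6,"dx":-0.003,"dy":-0.003,"yaw":0,"dz":0.018}
    - {"claw":-0.75,"dx":-0.003,"dy":-0.003,"yaw":0,"dz":0.018}
    - {"claw":-0.75,"dx":-0.003,"dy":-0.003,"yaw":0,"dz":0.015}
    - {"claw":-0.75,"dx":-0.003,"dy":-0.003,"yaw":0,"dz":-0.03}
    - {"claw":-0.75,"dx":-0.003,"dy":-0.003,"yaw":0,"dz":-0.1}
    - {"claw":-0.75,"dx":-0.003,"dy":-0.003,"yaw":0,"dz":-0.2}
    - {"claw":-0.75,"dx":-0.003,"dy":-0.003,"yaw":0,"dz":-0.3}
    - {"claw":-0.75,"dx":0.05,"dy":0.1,"yaw":0,"dz":-0.3}
    - {"claw":-0.75,"dx":0.05,"dy":0.22,"yaw":0,"dz":-0.3}
    - {"claw":-0.75,"dx":0.05,"dy":0.34,"yaw":0,"dz":-0.3}
    - {"claw":-0.75,"dx":0.05,"dy":0.46,"yaw":0,"dz":-0.3}
    - {"claw":-0.75,"dx":0.05,"dy":0.56,"yaw":0,"dz":-0.3}
    - {"claw":-0.75,"dx":0.05,"dy":0.56,"yaw":0,"dz":-0.3}
    - {"claw":-0.75,"dx":0.05,"dy":0.56,"yaw":0,"dz":-0.3}

```text
time: 52.08
tool_pos: [0.461, 0.3496, 0.172]
tool_rot: [-0.0, -0.0, 1.0, -0.0]
contact_force: [0.1, -0.2, -1.1]
gripper_width: 0.875
grasp_force: 0.0
```

```bash
python3 -c "
from pl import *
plan(); tarts('t17',(256,210,310,320))
T=save('top','t18.png'); S=save('side','s18.png')
for c in blobs('top',T,(16,120,200),(32,255,255),100,(314,212,360,306)): print(worldrect('top',c,.03))
cv2.imwrite('pics/end.png',np.hstack([cv2.resize(T[200:345,240:480],(480,290)),cv2.resize(S[220:400,220:500],(320,290))])[:,:,::-1])"
```

```text
t 52.1 p [461.  349.6 172. ] ang 90.0 w 0.875 gf 0.0 j6 -1.05
tart [490.1  68.2  61.7  58.9   1. ]
tart [590.2  67.8  60.6  59.6   1. ]
[ 5.53e+02 -6.95e+01  8.33e+01  3.36e+01  4.00e-01]
```

View pics/end.png

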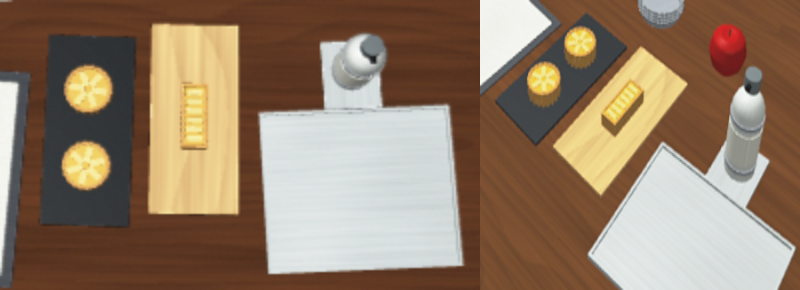

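Both rounds are flat on the slate at (88,88) and (86,165), the oblong is flat on the board at (194,116), and the cap is back up. I hand the job in.

```bash
python3 -c "
from plant import manip
print(manip.job_done())"
```

```text
the job is handed in; nothing more can be done
None
```

The job is handed in after about 52 s: two round tartlets and one oblong were on the sheet, all three were laid in the glazing tray, the nozzle was pressed fully down (9 N) and sprang back, and the rounds now lie flat on the slate with the oblong flat on the board.

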